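# Straightedge check of a printed panel's edge

## Task

Check the upper edge of the blue printed panel on the sloping rest: lay the straightedge flat on the slope, flush against that edge, and let go of it. Then take the stylus and run it slowly along the seam between panel and straightedge, square to the panel, from the green dot to the red dot. Put the stylus back in its stand and leave the straightedge lying flush, without shoving the other things on the cart about.

Things in the scene. Friction and masses are not known exactly. Their poses are not given: they have to be found in the camera images.
- ramp: Fixed sloping rest, footprint 168 (x) x 220 (y) mm; origin centre of its underside. Dark flat deck, 190 mm up the slope, 220 wide, rises at 28 deg towards its +x (low side 30 mm high, nearest the robot; high side 120); deck middle 75 mm above the origin. Yellow cheeks along both sides of the upper half stand 20 mm above the deck, 202 mm clear between them.
- panel: Blue panel fixed on the deck's lower half, 90 (x, up the slope) x 190 (y, across, to robot's left) x 8 mm (z, slope's normal, 28 deg off vertical towards robot). Origin: centre of underside; the deck surface is z=0. Edge to check: face at x=+45 mm, along y; clear deck beyond it, x=45 to 140. Green dot marks y=+60, red dot y=-60 (both at x=34).
- straightedge: Aluminium straightedge, blade 36 (x) x 180 (y) x 8 mm (z), lying on the orange trivet (8 mm thick) at the start. Origin at the centre of the blade's underside. On top a black grip bar 20 (x) x 60 (y) mm, from z = 8 to z = 36 mm, centred. Symmetric: either long side may be laid against the panel. About 0.22 kg.
- edge_a (a point): Point on the straightedge's underside centre line near one end, at (0, +88, 0) mm in its frame; 18 mm from either long side.
- edge_b (a point): The same near the other end, at (0, -88, 0) mm.
- trivet: Fixed round orange silicone trivet, diameter 160, 8 mm thick; origin under its centre.
- stylus: Stylus, origin at its tip, z axis up along the shank. Steel point and shaft diameter 16 mm up to z = 70 mm, yellow collar diameter 44 mm from z = 70 to 75 mm, red square grip 20 x 20 mm (sides along x and y) from z = 75 to 135 mm. 80 g. At the start it hangs upright in its stand by the collar.
- stand: Fixed grey stand of the stylus: foot diameter 84 mm, 8 mm thick, upright tube with outer diameter 46 and bore 32 mm, rim at 85 mm; origin under its centre. With the collar on the rim the stylus tip is 15 mm above the origin.
- canister: Lidded steel canister, diameter 76, 121 mm tall; origin under its centre. Bystander.
- bottle: White bottle, diameter 64, 150 mm tall; origin under its centre. Bystander.
- tape_gun: White tape gun body, about 160 x 50 x 100 mm tall, long along its x; origin under its centre. Bystander.
- parts_bin: Green open bin 90 x 110 x 50 mm; origin under its centre. Bystander.
- clamp: Chrome bar clamp lying flat, 180 (y) x 80 (x, mostly on the +x side) x 28 mm; origin under its bar's middle. Bystander.

How it is judged:
By the outcome, as a careful person would: the job done as asked, in the order asked, and still so for the second after the job is handed in, with the robot touching nothing.
It also fails if it takes over 72 s, if anything falls off the work surface, if the arm or the gripper's body presses on something with over 40 N, if the wrist force passes 120 N, or if a joint passes its speed limit or range.

## Robot

A 7-joint arm with a two-finger parallel gripper is mounted at the origin on the work surface. World frame = base frame: x ahead of the robot, y to its left, z up, the work surface at z = 0. Lengths are in m, angles in rad, forces in N, time in s.
With the tool pointing down it reaches from about 0.425 to 0.925 m from the base axis. Payload 6.8 kg.
Tool frame: the origin (TCP) lies between the finger pads; the fingertips stand r.tcp_to_tips ahead of it and the grasp point (between the pads) is the TCP (r.tcp_to_tips is the distance from the TCP to the fingertips, in m); z points along the fingers, y is the line along which they close (so a half turn about z gives the same grasp; the last joint's range is limited). The gripper opens to 85 mm and grips with 20 to 120 N. Pads are 22 mm wide; open, the fingers measure 114 mm over their backs; the gripper's body (76 mm by 85 mm) begins 54 mm behind the grasp point. The pads swing forward as they close: fully open they stand 13 mm farther back than shut.
Start: joints at [1.218, 0.477, 0.022, 1.555, -0.011, 1.109, -0.083], TCP at [0.164, -0.655, 0.25] pointing down, gripper open.
Joint ranges: [-2.96, 2.96], [-0.34, 2.1], [-1.41, 1.46], [0.24, 2.44], [-1.37, 4.51], [0.17, 1.92], [-2.96, 2.96]. Speed limits (rad/s): [2.39, 2.39, 3.14, 3.14, 3.14, 3.14, 3.14].

## Interface

Orientations are given as a rotation vector (axis times angle).
In Python, from bench import r gives the robot as it stands.
- The arm moves only by the tool servo_tool, never from a script. Its argument "commands" is a list of rows, each a list of 2 entries, a list of its own where there are three numbers: the shift along the tool's x, y, z normalised to -1 to 1, where 1 is 250 mm, then the turn, a rotation vector about the tool's x, y, z normalised to -1 to 1, where 1 is 90 degrees. In form: [[[dx, dy, dz], [ax, ay, az]], ...]. A call has 1 to 20 rows; each row is the pose to reach, as a shift and turn from the pose commanded when the call began, along the tool's axes at that moment; what a row does not reach only later rows make up. A row lasts 1/10 s, in which the tool goes at most 50 mm and 8.59 degrees, less where a joint would pass 70% of its speed; a pose out of reach is approached as far as the arm can. A call with a number of a shift or a turn outside -1 to 1 is refused whole. A call with a gripper value outside its range is refused whole. "claw" is the closure, from 0 (fully open) to 1 (shut), set as the call begins (left out, the last holds). The fingers move at their own pace and stop on an object; "squeeze" is the grip in N (left out, the last holds). Time passes only in rows, so rows that repeat a pose let the fingers close. It gives the time, the measured TCP pose, the force, the opening and the grip force at its end, in the units of the state.
- r.get_obs(): the state, without advancing time (a new reading comes with each control period).
- r.grab_frame(name): name is "scene" or "top" or "wrist"; returns (picture, depth): 384x512x3 uint8, red, green, blue; 384x512 float32, m along the optical axis (not along the pixel's ray), 0 where there is no reading.
- r.camera_model(name): a dict with "fx", "fy", "cx", "cy" (pixels), "k1" (the pictures are not rectified: a ray, as slopes to the right and down, at radius r is drawn at 1 + k1 r^2 times it, then the intrinsics apply), "extrinsics" (4x4, takes a point from camera to world coordinates); the wrist camera has in their place "hand_eye" (4x4, takes a point from camera to tool coordinates, whose origin is the TCP and whose axes are the flange's). Camera axes: x right, y down, z forward; pixel columns grow to the right and rows downward; lengths in m; the calibration is good to about 2 mm. A picture is of the moment at which its call begins: read the wrist's pose just before it. camera_model takes no time and is no camera call.
- r.hand_in(): hands the job in; it is judged then, once.
Trained networks look in the newest picture that a camera, given by its name, has taken for a name from the list of things; names that differ only in an ending like _2 or _b are one class to them, and where a whole thing is asked for, a point or a joint stands for the part that bears it (a point fixed in the world has none). Each returns a list of dicts, best first, with "confidence" (0 to 1); they miss things now and then, are a little off and sometimes report something else, mostly with a low value. They report only what shows in the picture. A call takes as long as a camera call.
- r.boxes_of(camera, target): "uv" ([column, row] in pixels, amid what is visible of it).
- r.mark_of(camera, target): "uv" ([column, row] in pixels: a listed point, or the origin of a listed thing).
The state is a dict: "clock": time; "joints": joint angles; "qvel": joint speeds; "tau": joint torques, N m; "tcp_pos": TCP position; "orientation": TCP orientation; "contact_force": force on the tool from outside, world axes, zero at the start; "moment": the same for the moment, N m; "grip_width": finger opening in m; "gripper_force": force on a finger pad.
Only numpy, scipy, OpenCV 4.12 (cv2) and the standard library are available. Lean on these libraries where they do the work, as an engineer would, in place of code of your own. Each camera call takes 0.05 s, during which the arm holds its last target. There are 200 camera calls.

## Working session

There is one attempt and no reset: what is moved stays moved. The work goes in short steps, Python scripts to look and compute and a tool call to move; the robot and the scene stay as the last step left them, time stands still between calls to the robot, and variables do not carry over. Pictures are saved under pics/ and viewed, at most 10 in all, crops included, and the job is handed in when it is done.

Besides the shell and the picture viewer there is one more tool, called after "Emit:" in YAML: its name, and indented under it one key for each argument. servo_tool: Moves the arm, as the interface text tells. Scaled input: -1 to 1 covers 250 mm each way for a shift and 90 degrees each way for a turn. Its arguments: {"type":"object","properties":{"commands":{"type":"array"},"claw":{"type":"number"},"squeeze":{"type":"number"}},"required":["commands"]}

```bash
mkdir -p pics; ls
cat > h.py <<'E'
import numpy as np, cv2
from scipy.spatial.transform import Rotation as R
from bench import r
def T(o):
    M=np.eye(4);M[:3,:3]=R.from_rotvec(o['orientation']).as_matrix();M[:3,3]=o['tcp_pos'];return M
def cam(name,o=None):
    c=r.camera_model(name)
    E=np.array(c['extrinsics']) if 'extrinsics' in c else T(o)@np.array(c['hand_eye'])
    return c,E
def slopes(c,uv):
    d=np.atleast_2d(np.array(uv,float)); q=(d-[c['cx'],c['cy']])/[c['fx'],c['fy']]; s=q.copy()
    for _ in range(20): s=q/(1+c['k1']*(s**2).sum(1,keepdims=True))
    return s
def ray(c,E,uv):
    s=slopes(c,uv); d=np.c_[s,np.ones(len(s))]@E[:3,:3].T
    return E[:3,3],d
def cloud(c,E,dep):
    h,w=dep.shape; v,u=np.mgrid[:h,:w]; s=slopes(c,np.c_[u.ravel(),v.ravel()])
    P=np.c_[s,np.ones(len(s))]*dep.reshape(-1,1); P=P@E[:3,:3].T+E[:3,3]; P[dep.ravel()==0]=np.nan
    return P.reshape(h,w,3)
def proj(c,E,P):
    p=(np.atleast_2d(P)-E[:3,3])@E[:3,:3]; s=p[:,:2]/p[:,2:]; s=s*(1+c['k1']*(s**2).sum(1,keepdims=True))
    return s*[c['fx'],c['fy']]+[c['cx'],c['cy']]
E
cat > a.py <<'E'
from h import *
o=r.get_obs(); print(o, r.tcp_to_tips)
ims=[]
for n in ['scene','top','wrist']:
    p,d=r.grab_frame(n); np.savez(f'{n}.npz',p=p,d=d,E=cam(n,o)[1]); cv2.imwrite(f'pics/{n}0.png',p[:,:,::-1])
    c,E=cam(n,o); 
    if n!='wrist': print(n,E.round(3).tolist(),c['fx'],c['k1'])
    else: print(np.array(c['hand_eye']).round(3).tolist())
    if n=='wrist': continue
    C=cloud(c,E,d)
    for t in ['ramp','panel','straightedge','edge_a','edge_b','trivet','stylus','stand','canister','bottle','tape_gun','parts_bin','clamp']:
        m=r.mark_of(n,t)[:2]
        print(n,t,[(np.round(k['uv']).tolist(),round(k['confidence'],2),C[int(min(383,max(0,k['uv'][1]))),int(min(511,max(0,k['uv'][0])))].round(3).tolist()) for k in m])
E
python3 a.py
```

```text
pics
{'clock': 0.0, 'joints': array([ 1.2178873 ,  0.47779833,  0.02235259,  1.55644782, -0.01151868,
        1.10929971, -0.08310852]), 'qvel': array([-0.00027043, -0.00052593,  0.00089248,  0.00063711, -0.00084051,
        0.00205384, -0.00038032]), 'tau': array([-1.12081816e-03, -5.96445429e+01,  1.60797179e+00, -2.81195426e+01,
        1.25261623e-02,  9.51884984e-03, -1.75458820e-05]), 'tcp_pos': array([ 0.1634511 , -0.65433788,  0.24932865]), 'orientation': array([-3.11630978e+00, -3.83356441e-01,  5.43652459e-04]), 'contact_force': array([-0.60362021, -0.02899679,  0.33528555]), 'moment': array([ 0.0673539 , -0.03231978,  0.00425666]), 'gripper_force': 0.0, 'grip_width': 0.08548093248018744} 0.019
scene [[-0.286, 0.698, -0.657, 1.173], [0.958, 0.224, -0.179, 0.166], [0.022, -0.681, -0.732, 0.772], [0.0, 0.0, 0.0, 1.0]] 369.88146767704995 -0.010325299781232275
scene ramp [([273.0, 212.0], 0.76, [0.612, 0.059, 0.076])]
scene panel [([277.0, 184.0], 0.86, [0.499, 0.041, 0.06]), ([339.0, 175.0], 0.4, [0.39, 0.194, 0.034])]
scene straightedge [([155.0, 160.0], 0.56, [0.498, -0.324,
[... 1288 characters left out ...]
, -0.424, 0.016])]
top trivet [([392.0, 203.0], 0.76, [0.483, -0.325, 0.042]), ([262.0, 248.0], 0.53, [0.361, 0.015, 0.018])]
top stylus [([145.0, 198.0], 0.79, [0.484, 0.315, 0.085])]
top stand [([149.0, 202.0], 0.82, [0.477, 0.317, 0.052])]
top canister [([196.0, 247.0], 0.6, [0.363, 0.176, 0.111]), ([340.0, 258.0], 0.25, [0.343, -0.173, 0.106])]
top bottle [([340.0, 260.0], 0.7, [0.34, -0.175, 0.11])]
top tape_gun [([398.0, 123.0], 0.9, [0.696, -0.344, 0.055])]
top parts_bin [([142.0, 124.0], 0.87, [0.707, 0.363, 0.004])]
top clamp [([264.0, 246.0], 0.9, [0.369, 0.01, 0.023])]
[[0.001, -0.946, -0.325, 0.085], [1.0, 0.001, 0.001, 0.001], [-0.0, -0.325, 0.946, -0.123], [0.0, 0.0, 0.0, 1.0]]
```

View pics/top0.png

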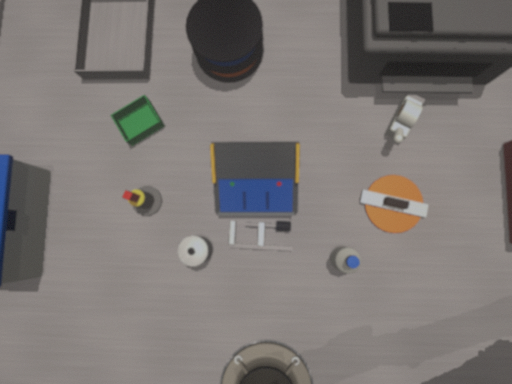

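View pics/scene0.png

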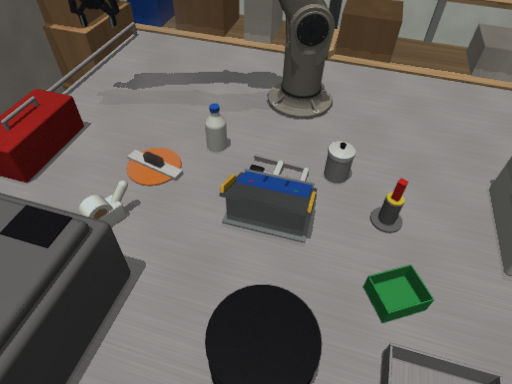

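```bash
cat >> h.py <<'E'
def down(yaw,tilt=0):
    """tool z down, tool x at world yaw (deg); tilt: z towards world +x by tilt deg"""
    y=np.radians(yaw); x=np.array([np.cos(y),np.sin(y),0]); z=np.array([0,0,-1.])
    M=np.c_[x,np.cross(z,x),z]; return R.from_euler('y',-tilt,degrees=True).as_matrix()@M
def plan(p,M,o=None):
    o=o or r.get_obs(); A=T(o); d=A[:3,:3].T@(np.array(p)-A[:3,3])/.25
    a=R.from_matrix(A[:3,:3].T@M).as_rotvec()/(np.pi/2)
    print('shift',d.round(3).tolist(),'turn',a.round(3).tolist(),'rows>=',round(max(np.linalg.norm(d)*5,np.linalg.norm(a)*90/8.59),1))
E
cat > b.py <<'E'
from h import *
for n in ['top','scene']:
    f=np.load(n+'.npz'); c,E=cam(n); C=cloud(c,E,f['d']); p=f['p'].astype(int)
    hsv=cv2.cvtColor(f['p'],cv2.COLOR_RGB2HSV)
    # red grip / blue panel / straightedge
    X=C
    reg=(X[...,0]>.42)&(X[...,0]<.68)&(abs(X[...,1]-.025)<.14)
    m=reg&(hsv[...,0]>100)&(hsv[...,0]<130)&(hsv[...,1]>120)
    P=C[m]; print(n,'panel',len(P),np.median(P,0).round(4),np.nanpercentile(P,[2,98],axis=0).round(3).tolist())
    A=np.c_[P[:,:2],np.ones(len(P))]; k=np.linalg.lstsq(A,P[:,2],rcond=None)[0]; print('plane',k.round(4))
    q=cv2.minAreaRect(P[:,:2].astype(np.float32)); print(q)
    # black round and heights at grid
    for x in [.75,.85,.95,1.05]:
        print(x,[ (y,float(np.nanmax(np.where((abs(X[...,0]-x)<.02)&(abs(X[...,1]-y)<.02),X[...,2],np.nan)).round(2))) for y in [-.2,-.1,0,.1,.2]])
plan([.33,-.5,.27],down(50));
E
python3 b.py 2>/dev/null
```

```text
top panel 2233 [0.4978 0.0338 0.0637] [[0.46, -0.057, 0.043], [0.537, 0.123, 0.083]]
plane [ 0.5156  0.0091 -0.1937]
((0.49786362051963806, 0.03256296366453171), (0.08024784922599792, 0.18863163888454437), 0.5863697528839111)
0.75 [(-0.2, 0.01), (-0.1, 0.01), (0, 0.01), (0.1, 0.01), (0.2, 0.0)]
0.85 [(-0.2, 0.19), (-0.1, 0.01), (0, 0.0), (0.1, 0.14), (0.2, 0.14)]
0.95 [(-0.2, 0.19), (-0.1, 0.01), (0, 0.01), (0.1, 0.14), (0.2, 0.14)]
1.05 [(-0.2, 0.07), (-0.1, 0.01), (0, 0.01), (0.1, nan), (0.2, nan)]
scene panel 954 [0.5094 0.038  0.0657] [[0.459, -0.055, 0.039], [0.541, 0.128, 0.08]]
plane [ 0.4884  0.0118 -0.1845]
((0.49862703680992126, 0.03292825073003769), (0.0892878845334053, 0.19673222303390503), 0.776253342628479)
0.75 [(-0.2, 0.0), (-0.1, 0.0), (0, 0.0), (0.1, 0.0), (0.2, 0.0)]
0.85 [(-0.2, 0.19), (-0.1, 0.0), (0, 0.0), (0.1, 0.14), (0.2, 0.14)]
0.95 [(-0.2, 0.19), (-0.1, 0.0), (0, 0.0), (0.1, 0.14), (0.2, 0.14)]
1.05 [(-0.2, 0.2), (-0.1, 0.0), (0, nan), (0.1, nan), (0.2, nan)]
shift [0.796, -0.44, -0.079] turn [-0.0, -0.0, -0.4] rows>= 4.6
```

Emit:
servo_tool:
  commands:
    - [[0.8,-0.44,-0.08],[0,0,-0.4]]
    - [[0.8,-0.44,-0.08],[0,0,-0.4]]
    - [[0.8,-0.44,-0.08],[0,0,-0.4]]
    - [[0.8,-0.44,-0.08],[0,0,-0.4]]
    - [[0.8,-0.44,-0.08],[0,0,-0.4]]
    - [[0.8,-0.44,-0.08],[0,0,-0.4]]
  claw: 0

```text
clock: 2.05
tcp_pos: [0.3362, -0.4957, 0.2712]
orientation: [2.84, 1.341, 0.005]
contact_force: [0.1, 0.0, 0.4]
grip_width: 0.0853
gripper_force: 0.0
```

```bash
python3 -c "
from h import *
plan([.475,-.34,.25],down(77))"
```

```text
shift [0.833, 0.033, 0.087] turn [0.002, -0.001, -0.294] rows>= 4.2
```

Emit:
servo_tool:
  commands:
    - [[0.83,0.03,0.09],[0,0,-0.29]]
    - [[0.83,0.03,0.09],[0,0,-0.29]]
    - [[0.83,0.03,0.09],[0,0,-0.29]]
    - [[0.83,0.03,0.09],[0,0,-0.29]]
    - [[0.83,0.03,0.09],[0,0,-0.29]]
    - [[0.83,0.03,0.09],[0,0,-0.29]]
    - [[0.83,0.03,0.09],[0,0,-0.29]]

```text
clock: 2.75
tcp_pos: [0.4688, -0.3474, 0.2477]
orientation: [2.476, 1.933, -0.002]
contact_force: [0.6, 0.3, 0.5]
grip_width: 0.0855
gripper_force: 0.0
```

```bash
cat > w.py <<'E'
from h import *
import sys
def shot(tag):
    o=r.get_obs(); p,d=r.grab_frame('wrist'); c,E=cam('wrist',o)
    np.savez(tag+'.npz',p=p,d=d,E=E); cv2.imwrite(f'pics/{tag}.png',p[:,:,::-1]); return p,d,c,E,o
E
cat > c.py <<'E'
from w import *
p,d,c,E,o=shot('w1'); C=cloud(c,E,d); print(o['tcp_pos'],c['fx'])
for t in ['edge_a','straightedge']:
    print(t,[(k['uv'],k['confidence']) for k in r.mark_of('wrist',t)])
g=cv2.cvtColor(p,cv2.COLOR_RGB2HSV)
z=C[...,2]
yaw=np.radians(77)
reg=(abs(C[...,0]-.482)<.12)&(abs(C[...,1]+.335)<.13)
bar=reg&(z>.036)&(z<.06); bl=reg&(z>.0125)&(z<.022)
for n,m in [('bar',bar),('blade',bl)]:
    m=cv2.morphologyEx(m.astype(np.uint8),cv2.MORPH_OPEN,np.ones((3,3)))>0
    P=C[m]; print(n,len(P),np.median(P,0).round(4),cv2.minAreaRect(P[:,:2].astype(np.float32)))
E
python3 c.py
```

```text
[ 0.46878366 -0.34743381  0.24773496] 326.39295680089174
edge_a [([267.0, 221.3], 0.8), ([266.0, 63.6], 0.75)]
straightedge [([269.6, 148.8], 0.6)]
bar 1323 [ 0.4858 -0.3315  0.0439] ((0.4416881501674652, -0.27737313508987427), (0.05611136555671692, 0.2027430534362793), 36.976131439208984)
blade 4090 [ 0.4889 -0.3082  0.0158] ((0.425045371055603, -0.31709498167037964), (0.1951306164264679, 0.1645689457654953), 77.59051513671875)
```

View pics/w1.png

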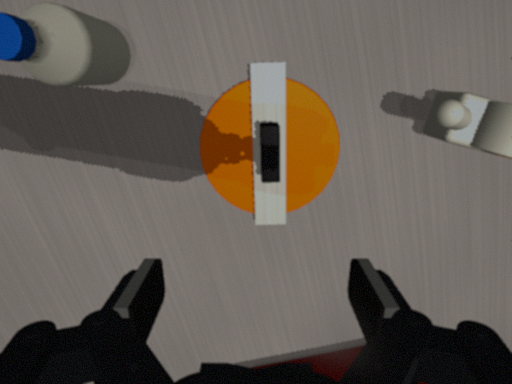

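```bash
cat > seg.py <<'E'
from h import *
def rect(C,lo,hi,cx,cy,rad):
    m=(np.hypot(C[...,0]-cx,C[...,1]-cy)<rad)&(C[...,2]>lo)&(C[...,2]<hi)
    n,l,s,_=cv2.connectedComponentsWithStats(m.astype(np.uint8)); k=1+np.argmax(s[1:,4]); P=C[l==k]
    (x,y),(w,h),a=cv2.minAreaRect(P[:,:2].astype(np.float32))
    if w>h: a+=90; w,h=h,w
    return np.array([x,y]),w,h,(a+90)%180,np.median(P[:,2]),P  # a: yaw of the long axis
E
cat > d.py <<'E'
from w import *; from seg import *
f=np.load('w1.npz'); c=r.camera_model('wrist'); o=r.get_obs(); print(o['tcp_pos'],abs(o['qvel']).max())
def go(p,d,E):
    C=cloud(c,E,d)
    for lo,hi,rad in [(.036,.06,.07),(.012,.022,.11)]:
        q=rect(C,lo,hi,.488,-.333,rad); print([np.round(x,4).tolist() for x in q[:5]])
    m=(p.min(2)>110); n,l,s,_=cv2.connectedComponentsWithStats(m.astype(np.uint8)); 
    # stripes fitted by colour: not orange (R-B small), inside the box
    m=np.zeros(m.shape,bool); m[55:230,235:300]=True; m&=(p[...,0].astype(int)-p[...,2]<40)&(p.max(2)>150)
    v,u=np.nonzero(m); O,D=ray(c,E,np.c_[u,v]); P=O+D*((.016-O[2])/D[:,2])[:,None]
    print(len(P),cv2.minAreaRect(P[:,:2].astype(np.float32)))
go(f['p'],f['d'],f['E'])
p,d,c,E,o=shot('w2'); go(p,d,E)
E
python3 d.py
```

```text
[ 0.46858043 -0.34766605  0.24787849] 0.008842272678922925
[[0.4871, -0.3378], 0.02, 0.0597, 77.6912, 0.0438]
[[0.4866, -0.3382], 0.0354, 0.1803, 77.5905, 0.0158]
3475 ((0.48746052384376526, -0.33757346868515015), (0.17850874364376068, 0.03580830618739128), 77.66378021240234)
[[0.4871, -0.3379], 0.02, 0.0601, 77.7215, 0.0437]
[[0.487, -0.3384], 0.0361, 0.1804, 77.742, 0.0158]
3490 ((0.4874245226383209, -0.33760201930999756), (0.1789945662021637, 0.03578281030058861), 77.59005737304688)
```

```bash
python3 -c "
from h import *
plan([.4872,-.338,.12],down(77.65));plan([.4872,-.338,.038],down(77.65))"
```

```text
shift [0.055, 0.062, 0.511] turn [-0.0, 0.0, -0.019] rows>= 2.6
shift [0.055, 0.062, 0.839] turn [-0.0, 0.0, -0.019] rows>= 4.2
```

Emit:
servo_tool:
  commands:
    - [[0.055,0.062,0.3],[0,0,-0.019]]
    - [[0.055,0.062,0.3],[0,0,-0.019]]
    - [[0.055,0.062,0.5],[0,0,-0.019]]
    - [[0.055,0.062,0.65],[0,0,-0.019]]
    - [[0.055,0.062,0.75],[0,0,-0.019]]
    - [[0.055,0.062,0.8],[0,0,-0.019]]
    - [[0.055,0.062,0.838],[0,0,-0.019]]
    - [[0.055,0.062,0.838],[0,0,-0.019]]
    - [[0.055,0.062,0.838],[0,0,-0.019]]

```text
clock: 3.85
tcp_pos: [0.4891, -0.3365, 0.0395]
orientation: [2.443, 1.972, 0.001]
contact_force: [-0.4, 0.1, -0.0]
grip_width: 0.0856
gripper_force: 0.0
```

Emit:
servo_tool:
  commands:
    - [[0,0,0],[0,0,0]]
    - [[0,0,0],[0,0,0]]
    - [[0,0,0],[0,0,0]]
    - [[0,0,0],[0,0,0]]
    - [[0,0,0],[0,0,0]]
    - [[0,0,0],[0,0,0]]
    - [[0,0,0],[0,0,0]]
    - [[0,0,0],[0,0,0]]
  claw: 1
  squeeze: 50

```text
clock: 4.65
tcp_pos: [0.4886, -0.336, 0.0387]
orientation: [2.444, 1.973, 0.0]
contact_force: [-1.9, 0.0, 5.7]
grip_width: 0.0193
gripper_force: 50.9
```

Emit:
servo_tool:
  commands:
    - [[0,0,-0.2],[0,0,0]]
    - [[0,0,-0.4],[0,0,0]]
    - [[0,0,-0.65],[0,0,0]]
    - [[0,0,-0.65],[0,0,0]]
    - [[0,0,-0.65],[0,0,0]]

```text
clock: 5.15
tcp_pos: [0.4893, -0.3364, 0.2026]
orientation: [2.442, 1.971, 0.002]
contact_force: [-0.1, 0.3, -3.5]
grip_width: 0.019
gripper_force: 50.2
```

```bash
cat >> h.py <<'E'
def slope(yr): return R.from_euler('z',yr,degrees=True).as_matrix()@down(90,28)
E
cat > e.py <<'E'
from h import *
f=np.load('top.npz'); c,E=cam('top'); C=cloud(c,E,f['d']); p=f['p']
reg=(abs(C[...,1]-.033)<.085)&(C[...,0]>.55)&(C[...,0]<.61)
P=C[reg]; k=np.linalg.lstsq(np.c_[P[:,:2],np.ones(len(P))],P[:,2],rcond=None)[0]
print('deck',k.round(4),np.degrees(np.arctan(np.hypot(*k[:2]))),np.degrees(np.arctan2(k[1],k[0])))
plan([.5,-.16,.22],down(86,14)); plan([.537,.033,.185],slope(1)); print(r.get_obs()['grip_width'],r.get_obs()['tcp_pos'])
E
python3 e.py
```

```text
deck [ 0.5288  0.0084 -0.2088] 27.872691649177916 0.9105081790441232
shift [0.699, -0.107, -0.071] turn [-0.152, 0.023, -0.09] rows>= 3.6
shift [1.485, -0.125, 0.068] turn [-0.307, 0.037, -0.143] rows>= 7.5
0.01904086096868235 [ 0.48928619 -0.33643254  0.2025864 ]
```

Emit:
servo_tool:
  commands:
    - [[0.7,-0.11,-0.07],[-0.15,0.02,-0.09]]
    - [[0.7,-0.11,-0.07],[-0.15,0.02,-0.09]]
    - [[0.7,-0.11,-0.07],[-0.15,0.02,-0.09]]
    - [[0.7,-0.11,-0.07],[-0.15,0.02,-0.09]]
    - [[0.7,-0.11,-0.07],[-0.15,0.02,-0.09]]

```text
clock: 5.65
tcp_pos: [0.4969, -0.1538, 0.216]
orientation: [2.167, 2.034, 0.256]
contact_force: [-0.4, -0.4, -2.6]
grip_width: 0.0193
gripper_force: 50.4
```

```bash
python3 -c "
from h import *
plan([.537,.033,.190],slope(1))"
```

```text
shift [0.754, 0.084, 0.14] turn [-0.162, 0.008, -0.051] rows>= 3.9
```

Emit:
servo_tool:
  commands:
    - [[0.75,0.08,0.14],[-0.16,0.01,-0.05]]
    - [[0.75,0.08,0.14],[-0.16,0.01,-0.05]]
    - [[0.75,0.08,0.14],[-0.16,0.01,-0.05]]
    - [[0.75,0.08,0.14],[-0.16,0.01,-0.05]]
    - [[0.75,0.08,0.14],[-0.16,0.01,-0.05]]
    - [[0.75,0.08,0.14],[-0.16,0.01,-0.05]]
    - [[0.75,0.08,0.14],[-0.16,0.01,-0.05]]

```text
clock: 6.35
tcp_pos: [0.5374, 0.0262, 0.1893]
orientation: [1.942, 1.963, 0.486]
contact_force: [-0.4, -0.4, -4.0]
grip_width: 0.0192
gripper_force: 50.5
```

```bash
python3 -c "
from w import *
p,d,c,E,o=shot('w3'); print(o['tcp_pos'])
"
```

```text
[0.53741245 0.02615445 0.18932181]
```

View pics/w3.png

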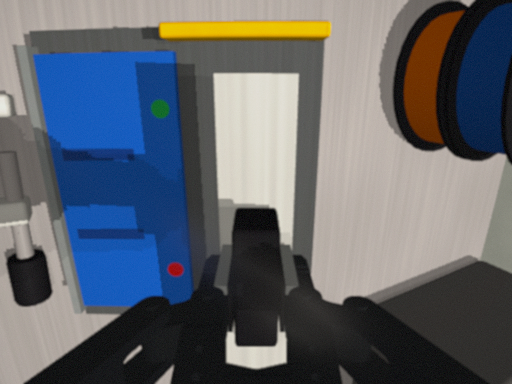

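```bash
cat > pan.py <<'E'
from w import *
def panel(f,verb=True):
    """panel pose from a wrist picture: returns world frame (3x3 columns u,v,n) and centre of underside"""
    p,d,E=f['p'],f['d'],f['E']; c=r.camera_model('wrist'); C=cloud(c,E,d)
    h=cv2.cvtColor(p,cv2.COLOR_RGB2HSV); m=(h[...,0]>100)&(h[...,0]<125)&(h[...,1]>150)&(h[...,2]>60)
    m&=(np.hypot(C[...,0]-.498,C[...,1]-.033)<.13)
    P=C[m]
    for _ in range(3):
        k=np.linalg.lstsq(np.c_[P[:,:2],np.ones(len(P))],P[:,2],rcond=None)[0]; e=np.c_[P[:,:2],np.ones(len(P))]@k-P[:,2]; P=P[abs(e)<.003]
    n=np.array([-k[0],-k[1],1]); n/=np.linalg.norm(n)
    if verb: print('normal tilt',np.degrees(np.arccos(n[2])).round(2),'yaw',np.degrees(np.arctan2(-n[1],-n[0])).round(2),'rms',e.std().round(5))
    # colour mask on the plane; right edge line fit row by row
    def onplane(uv):
        O,D=ray(c,E,uv); t=(k[2]+k[0]*O[0]+k[1]*O[1]-O[2])/(D[:,2]-k[0]*D[:,0]-k[1]*D[:,1]); return O+D*t[:,None]
    m=cv2.morphologyEx(m.astype(np.uint8),cv2.MORPH_OPEN,np.ones((3,3)))
    def dot(lo,hi):
        q=((h[...,0]>=lo)&(h[...,0]<=hi)|((lo==0)&(h[...,0]>170)))&(h[...,1]>150)&(h[...,2]>60); q&=cv2.dilate(m,np.ones((25,25)))>0
        nn,l,s,ce=cv2.connectedComponentsWithStats(q.astype(np.uint8)); i=1+np.argmax(s[1:,4]); return ce[i]
    G,Rd=onplane([dot(50,80),dot(0,8)])
    rows=[(u.max(),v) for v in range(m.shape[0]) if len(u:=np.nonzero(m[v])[0])>40]
    rows=np.array(rows[8:-8],float); rows[:,0]+=.5; W=onplane(rows)
    return C,n,k,G,Rd,W
E
cat > f.py <<'E'
from pan import *
f=np.load('w3.npz'); C,n,k,G,Rd,W=panel(f)
print('green',G.round(4),'red',Rd.round(4),np.linalg.norm(G-Rd).round(4))
v=G-Rd; v-=n*(v@n); v/=np.linalg.norm(v); u=np.cross(v,n); print('u',u.round(4),'v yaw',np.degrees(np.arctan2(v[1],v[0]))-90)
mid=(G+Rd)/2; print('edge from dots line (expect 11):',((W-mid)@u*1e3).round(1)[::20], 'along',((W-mid)@v*1e3).round(0)[::20])
A=np.polyfit((W-mid)@v,(W-mid)@u,1); print('edge fit slope deg',np.degrees(A[0]),A[1])
# held blade in tool frame
o=r.get_obs(); M=T(o); Q=(C-M[:3,3])@M[:3,:3]
b=(abs(Q[...,1])<.03)&(Q[...,0]>.035)&(Q[...,0]<.11)&(abs(Q[...,2]-.022)<.012)
B=Q[b]; print('blade',len(B),np.median(B,0),cv2.minAreaRect(B[:,:2].astype(np.float32)), np.percentile(B,[.5,99.5],axis=0).round(4))
print('blade plane', np.linalg.lstsq(np.c_[B[:,:2],np.ones(len(B))],B[:,2],rcond=None)[0])
# where: blade underside centre frame relative to tool; u,v,n in tool axes
print('tool: mid',((mid-M[:3,3])@M[:3,:3]).round(4),'u',(u@M[:3,:3]).round(4),'v',(v@M[:3,:3]).round(4),'n',(n@M[:3,:3]).round(4))
E
python3 f.py
```

```text
normal tilt 28.0 yaw 0.91 rms 0.00075
green [0.5266 0.0939 0.0767] red [ 0.5286 -0.0262  0.0767] 0.1201
u [0.8828 0.0145 0.4695] v yaw 0.9334374040369369
edge from dots line (expect 11): [12.6 13.  11.4 12.4 12.7 12.4 12.7 13.  12.6 12.1 12.4 12.6] along [ 90.  78.  65.  53.  39.  26.  11.  -3. -19. -35. -52. -70.]
edge fit slope deg 0.21256564018916985 0.01251783164677786
blade 9676 [0.06406518 0.00069381 0.02363068] ((0.061833932995796204, 0.0004944279789924622), (0.05368281900882721, 0.03622608259320259), 0.025355327874422073) [[ 0.0354 -0.0173  0.022 ]
 [ 0.0885  0.0184  0.0253]]
blade plane [ 0.00063498 -0.00132216  0.02360162]
tool: mid [ 0.0086 -0.0615  0.0954] u [ 0.0068  1.     -0.0036] v [ 1.     -0.0068 -0.0026] n [-0.0027 -0.0035 -1.    ]
```

Emit:
servo_tool:
  commands:
    - [[0.04,-0.116,0.1],[-0.002,0.002,-0.004]]
    - [[0.04,-0.116,0.15],[-0.002,0.002,-0.004]]
    - [[0.04,-0.116,0.2],[-0.002,0.002,-0.004]]
    - [[0.04,-0.116,0.24],[-0.002,0.002,-0.004]]
    - [[0.04,-0.116,0.26],[-0.002,0.002,-0.004]]
    - [[0.04,-0.116,0.275],[-0.002,0.002,-0.004]]
    - [[0.04,-0.116,0.275],[-0.002,0.002,-0.004]]
    - [[0.04,-0.116,0.275],[-0.002,0.002,-0.004]]

```text
clock: 7.2
tcp_pos: [0.5451, 0.0351, 0.117]
orientation: [1.934, 1.963, 0.493]
contact_force: [-0.3, -0.7, -2.0]
grip_width: 0.0191
gripper_force: 50.4
```

```bash
cat > g.py <<'E'
from pan import *
import sys
tag=sys.argv[1]; p,d,c,E,o=shot(tag); M=T(o); C=cloud(c,E,d); Q=(C-M[:3,3])@M[:3,:3]
print(o['tcp_pos'],'F tool',(np.array(o['contact_force'])@M[:3,:3]).round(2),'qv',abs(o['qvel']).max().round(4))
np.save('Q.npy',Q)
# panel normal frame from w3
G=np.array([.5266,.0939,.0767]);Rd=np.array([.5286,-.0262,.0767]); n=np.array([-.4694,-.0075,.883]); v=G-Rd;v/=np.linalg.norm(v);u=np.cross(v,n);S=(G+Rd)/2+.011*u
D=(C-S)@np.c_[u,v,n]*1e3   # mm: seam at u=0, panel top n=0
for vv in [85,70,55,40]:
    for w in range(-12,44,4):
        m=(abs(D[...,1]-vv)<4)&(abs(D[...,0]-w)<2)
        print(f"{w}:{np.nanmedian(D[m][:,2]) if m.any() else np.nan:.1f}",end=' ')
    print(' v',vv)
E
python3 g.py w4
```

```text
[0.54507192 0.03512733 0.11697726] F tool [-0.72 -1.22  1.62] qv 0.0104
-12:0.2 -8:0.0 -4:-0.1 0:-2.1 4:-8.1 8:3.8 12:3.8 16:3.9 20:3.9 24:3.9 28:4.0 32:4.0 36:4.0 40:4.0  v 85
-12:-0.1 -8:0.0 -4:0.2 0:-2.5 4:-8.0 8:3.8 12:3.9 16:3.9 20:3.9 24:4.0 28:4.0 32:4.0 36:4.0 40:4.2  v 70
-12:0.4 -8:0.4 -4:0.1 0:-5.0 4:-8.0 8:3.9 12:4.0 16:3.9 20:3.9 24:3.9 28:4.1 32:4.0 36:4.0 40:4.2  v 55
-12:-0.0 -8:0.1 -4:0.1 0:-5.1 4:-7.9 8:4.0 12:4.0 16:4.0 20:4.0 24:4.0 28:4.0 32:4.1 36:4.0 40:4.0  v 40
```

View pics/w4.png

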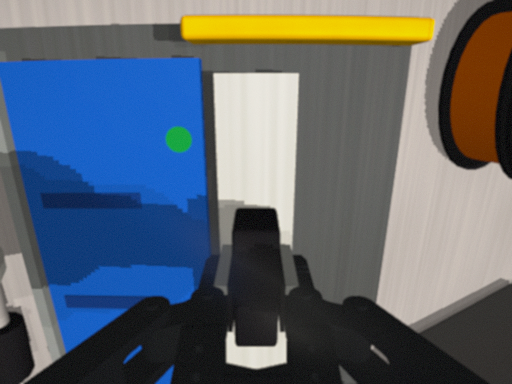

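Emit:
servo_tool:
  commands:
    - [[0,0,0.008],[0,0,0]]
    - [[0,0,0.012],[0,0,0]]
    - [[0,0,0.015],[0,0,0]]
    - [[0,0,0.018],[0,0,0]]
    - [[0,0,0.018],[0,0,0]]
    - [[0,0,0.018],[0,0,0]]

```text
clock: 7.85
tcp_pos: [0.5474, 0.0368, 0.1139]
orientation: [1.931, 1.964, 0.495]
contact_force: [-6.3, 0.4, 7.6]
grip_width: 0.0191
gripper_force: 52.0
```

```bash
python3 g.py w5
```

```text
[0.54739095 0.03681144 0.11390414] F tool [ 0.48 -1.92 -9.63] qv 0.0016
-12:0.0 -8:-0.1 -4:-0.0 0:-2.2 4:-8.0 8:0.0 12:0.2 16:-0.0 20:0.1 24:0.1 28:0.1 32:0.1 36:0.0 40:0.1  v 85
-12:0.0 -8:0.2 -4:0.1 0:-2.3 4:-8.0 8:-0.1 12:0.1 16:0.0 20:0.0 24:0.1 28:0.1 32:0.1 36:0.1 40:0.2  v 70
-12:0.5 -8:0.3 -4:0.2 0:-4.8 4:-7.8 8:-0.0 12:0.2 16:0.1 20:0.2 24:0.1 28:0.1 32:0.2 36:0.1 40:0.2  v 55
-12:0.2 -8:0.1 -4:0.0 0:-4.2 4:-7.8 8:0.1 12:0.1 16:0.3 20:0.2 24:0.2 28:0.2 32:0.2 36:0.2 40:0.2  v 40
```

Emit:
servo_tool:
  commands:
    - [[0,-0.006,-0.001],[0,0,0]]
    - [[0,-0.01,-0.001],[0,0,0]]
    - [[0,-0.014,-0.001],[0,0,0]]
    - [[0,-0.018,-0.001],[0,0,0]]
    - [[0,-0.02,-0.001],[0,0,0]]
    - [[0,-0.02,-0.001],[0,0,0]]
    - [[0,-0.02,-0.001],[0,0,0]]

```text
clock: 8.6
tcp_pos: [0.5444, 0.037, 0.1124]
orientation: [1.93, 1.963, 0.497]
contact_force: [0.2, -0.7, 6.0]
grip_width: 0.0188
gripper_force: 51.5
```

```bash
python3 g.py w6
```

```text
[0.54441465 0.03695108 0.11240066] F tool [-0.66  3.04 -5.16] qv 0.0013
-12:-0.1 -8:-0.1 -4:-0.0 0:-2.0 4:-0.4 8:0.0 12:0.2 16:0.1 20:0.2 24:0.1 28:0.1 32:0.2 36:0.2 40:-0.3  v 85
-12:-0.0 -8:-0.0 -4:0.0 0:-1.1 4:-0.3 8:0.0 12:0.2 16:0.2 20:0.1 24:0.2 28:0.3 32:0.4 36:0.3 40:-0.4  v 70
-12:0.4 -8:0.4 -4:0.1 0:-4.3 4:-0.0 8:0.1 12:0.2 16:0.2 20:0.1 24:0.2 28:0.2 32:0.3 36:0.4 40:-0.4  v 55
-12:0.0 -8:0.0 -4:0.1 0:-4.5 4:-0.1 8:0.1 12:0.0 16:0.2 20:0.3 24:0.2 28:0.3 32:0.3 36:0.4 40:-0.4  v 40
```

Emit:
servo_tool:
  commands:
    - [[0,-0.004,0],[0,0,0]]
    - [[0,-0.008,0],[0,0,0]]
    - [[0,-0.011,0],[0,0,0]]
    - [[0,-0.014,0],[0,0,0]]
    - [[0,-0.014,0],[0,0,0]]
    - [[0,-0.014,0],[0,0,0]]

```text
clock: 9.25
tcp_pos: [0.5414, 0.0369, 0.1108]
orientation: [1.93, 1.963, 0.497]
contact_force: [1.1, 0.3, 5.9]
grip_width: 0.0188
gripper_force: 51.6
```

```bash
python3 g.py w7
```

```text
[0.54143141 0.0369363  0.11081434] F tool [ 0.24  3.77 -4.69] qv 0.002
-12:-0.0 -8:0.0 -4:0.1 0:-0.1 4:0.0 8:0.1 12:0.0 16:0.1 20:0.1 24:0.2 28:0.2 32:0.3 36:0.1 40:-8.0  v 85
-12:0.0 -8:0.0 -4:-0.0 0:0.0 4:0.1 8:0.1 12:0.1 16:0.2 20:0.3 24:0.2 28:0.2 32:0.2 36:0.3 40:-7.9  v 70
-12:0.4 -8:0.4 -4:0.1 0:0.1 4:0.1 8:0.1 12:0.2 16:0.2 20:0.1 24:0.3 28:0.2 32:0.4 36:0.1 40:-7.9  v 55
-12:0.1 -8:0.1 -4:0.1 0:0.1 4:0.1 8:0.1 12:0.1 16:0.2 20:0.2 24:0.3 28:0.3 32:0.3 36:0.2 40:-8.0  v 40
```

Emit:
servo_tool:
  commands:
    - [[0,-0.003,0],[0,0,0]]
    - [[0,-0.006,0],[0,0,0]]
    - [[0,-0.008,0],[0,0,0]]
    - [[0,-0.008,0],[0,0,0]]
    - [[0,-0.008,0],[0,0,0]]

```text
clock: 9.8
tcp_pos: [0.5408, 0.0369, 0.1105]
orientation: [1.929, 1.961, 0.499]
contact_force: [2.0, -0.3, 5.7]
grip_width: 0.0193
gripper_force: 51.3
```

```bash
python3 g.py w8
```

```text
[0.54080502 0.0368926  0.11051633] F tool [-0.29  4.51 -4.09] qv 0.0008
-12:-0.0 -8:0.0 -4:-0.0 0:-0.0 4:0.0 8:0.1 12:0.0 16:0.2 20:0.1 24:0.2 28:0.3 32:0.2 36:-0.1 40:-8.0  v 85
-12:0.1 -8:0.1 -4:0.1 0:0.1 4:0.0 8:0.2 12:0.2 16:0.3 20:0.3 24:0.3 28:0.2 32:0.3 36:-0.1 40:-7.9  v 70
-12:0.4 -8:0.4 -4:0.1 0:0.0 4:0.1 8:0.2 12:0.2 16:0.3 20:0.4 24:0.4 28:0.4 32:0.5 36:0.1 40:-7.9  v 55
-12:0.1 -8:0.0 -4:0.1 0:0.0 4:0.0 8:0.1 12:0.2 16:0.1 20:0.3 24:0.4 28:0.3 32:0.4 36:-0.1 40:-8.0  v 40
```

Emit:
servo_tool:
  commands:
    - [[0,-0.004,0],[0,0,0]]
    - [[0,-0.008,0],[0,0,0]]
    - [[0,-0.012,0.002],[0,0,0]]
    - [[0,-0.012,0.002],[0,0,0]]
    - [[0,-0.012,0.002],[0,0,0]]

```text
clock: 10.35
tcp_pos: [0.5406, 0.0369, 0.1104]
orientation: [1.927, 1.958, 0.502]
contact_force: [4.9, -0.1, 14.1]
grip_width: 0.0187
gripper_force: 52.1
```

```bash
python3 g.py w9
```

```text
[0.54060844 0.03690403 0.1104375 ] F tool [-0.16 11.11 -9.99] qv 0.0019
-12:-0.1 -8:-0.0 -4:-0.0 0:-0.0 4:0.0 8:0.1 12:0.1 16:0.2 20:0.4 24:0.3 28:0.2 32:0.4 36:0.1 40:-8.0  v 85
-12:0.1 -8:0.1 -4:0.0 0:0.1 4:0.1 8:0.1 12:0.2 16:0.2 20:0.4 24:0.4 28:0.4 32:0.3 36:-0.0 40:-7.9  v 70
-12:0.4 -8:0.3 -4:0.0 0:0.0 4:0.1 8:0.0 12:0.2 16:0.3 20:0.4 24:0.3 28:0.4 32:0.4 36:0.1 40:-7.9  v 55
-12:-0.0 -8:-0.0 -4:0.1 0:0.1 4:0.2 8:0.2 12:0.1 16:0.2 20:0.3 24:0.4 28:0.3 32:0.5 36:-0.2 40:-7.8  v 40
```

Emit:
servo_tool:
  commands:
    - [[0,0,0],[0,0,0]]
    - [[0,0,0],[0,0,0]]
    - [[0,0,0],[0,0,0]]
    - [[0,0,0],[0,0,0]]
    - [[0,0,0],[0,0,0]]
  claw: 0.5

```text
clock: 10.9
tcp_pos: [0.5354, 0.0365, 0.1064]
orientation: [1.932, 1.965, 0.494]
contact_force: [-0.6, -0.2, -0.0]
grip_width: 0.0428
gripper_force: 0.0
```

Emit:
servo_tool:
  commands:
    - [[0,0.01,-0.02],[0,0,0]]
    - [[0,0.01,-0.1],[0,0,0]]
    - [[0,0.01,-0.25],[0,0,0]]
    - [[0,0.01,-0.4],[0,0,0]]
    - [[0,-0.12,-0.5],[0,0,0]]
    - [[0,-0.12,-0.5],[0,0,0]]
    - [[0,-0.12,-0.5],[0,0,0]]
    - [[0,-0.12,-0.5],[0,0,0]]

```text
clock: 11.7
tcp_pos: [0.4505, 0.0347, 0.2031]
orientation: [1.931, 1.963, 0.495]
contact_force: [0.8, 0.2, 0.4]
grip_width: 0.0427
gripper_force: 0.0
```

```bash
python3 g.py w10 | head -1
python3 - <<'E'
from pan import *
f=np.load('w10.npz'); C,n,k,G,Rd,W=panel(f); print('G',G.round(4),'R',Rd.round(4),np.linalg.norm(G-Rd))
v=G-Rd; v-=n*(v@n); v/=np.linalg.norm(v); u=np.cross(v,n); S=(G+Rd)/2+.011*u; print('S',S.round(4),'u',u.round(4),'v',v.round(4),'n',n.round(4))
D=(C-S)@np.c_[u,v,n]*1e3
from scipy import stats
b=(abs(D[...,0]-20)<26)&(abs(D[...,1])<100)&(abs(D[...,2])<2)&(D[...,0]>-3)
p=f['p'].astype(int); b&=(p.min(2)>120)
print('blade',cv2.minAreaRect(D[b][:,:2].astype(np.float32)),np.median(D[b],0))
for vv in range(-80,90,20):
    m=b&(abs(D[...,1]-vv)<5); print(vv,np.percentile(D[m][:,0],[1,99]).round(1) if m.any() else None, np.median(D[m&(D[...,0]<8)][:,2]).round(2) if m.any() else'', np.median(D[m&(D[...,0]>28)][:,2]).round(2) if m.any() else'')
g=(abs(D[...,0]-18)<25)&(abs(D[...,1])<50)&(abs(D[...,2]-28)<5); print('bar',cv2.minAreaRect(D[g][:,:2].astype(np.float32)))
E
```

```text
[0.45051514 0.03468169 0.20312221] F tool [0.19 0.88 0.  ] qv 0.0321
normal tilt 27.93 yaw 0.88 rms 0.00076
G [0.5266 0.0941 0.0768] R [ 0.5286 -0.026   0.0768] 0.12008921222254343
S [0.5373 0.0342 0.0819] u [0.8834 0.0148 0.4684] v [-1.640e-02  9.999e-01 -6.000e-04] n [-0.4684 -0.0072  0.8835]
blade ((17.796567916870117, 0.6343536376953125), (179.155517578125, 36.57532501220703), 89.90342712402344) [16.91187668 45.46008082  0.04727277]
-80 [ 0.4 22.5] -0.17 nan
-60 [ 0.1 34.7] -0.02 -0.23
-40 [-0.2 35.4] 0.31 0.2
-20 [33.  35.7] nan 0.36
0 [32.8 35.7] nan 0.16
20 [31.9 35.5] nan 0.42
40 [-0.2 35.6] 0.02 0.09
60 [ 0.2 35.5] 0.2 0.17
80 [-0.1 35.6] 0.04 0.06
bar ((17.653045654296875, 0.6845817565917969), (59.489158630371094, 20.18182945251465), 89.94309997558594)
  return _methods._mean(a, axis=axis, dtype=dtype,
  ret = ret.dtype.type(ret / rcount)
```

View pics/w10.png

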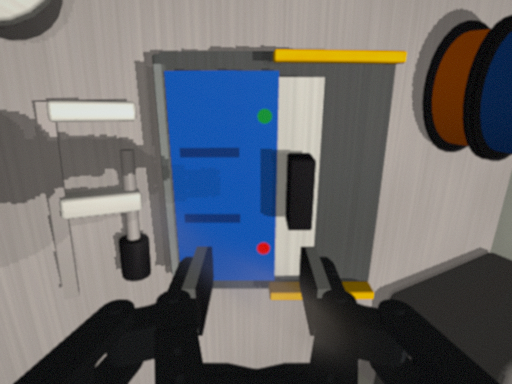

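```bash
python3 -c "
from h import *
plan([.475,.255,.30],down(100))"
```

```text
shift [0.879, 0.282, -0.289] turn [0.313, 0.024, -0.098] rows>= 4.8
```

Emit:
servo_tool:
  commands:
    - [[0.2,0.1,-0.29],[0.31,0.02,-0.1]]
    - [[0.4,0.28,-0.29],[0.31,0.02,-0.1]]
    - [[0.88,0.28,-0.29],[0.31,0.02,-0.1]]
    - [[0.88,0.28,-0.29],[0.31,0.02,-0.1]]
    - [[0.88,0.28,-0.29],[0.31,0.02,-0.1]]
    - [[0.88,0.28,-0.29],[0.31,0.02,-0.1]]
    - [[0.88,0.28,-0.29],[0.31,0.02,-0.1]]
    - [[0.88,0.28,-0.29],[0.31,0.02,-0.1]]
  claw: 0

```text
clock: 12.55
tcp_pos: [0.4744, 0.2559, 0.2987]
orientation: [2.012, 2.404, -0.005]
contact_force: [0.6, -0.4, -0.4]
grip_width: 0.0858
gripper_force: 0.0
```

```bash
cat > s.py <<'E'
from w import *; from seg import rect
import sys
p,d,c,E,o=shot(sys.argv[1]); C=cloud(c,E,d); print(o['tcp_pos'],abs(o['qvel']).max())
g=(np.hypot(C[...,0]-.49,C[...,1]-.315)<.06)&(C[...,2]>.135)&(C[...,2]<.165)
P=C[g]; print('top',len(P),cv2.minAreaRect(P[:,:2].astype(np.float32)),np.median(P[:,2]))
h=cv2.cvtColor(p,cv2.COLOR_RGB2HSV)
for n,(lo,hi),(a,b) in [('collar',(20,35),(.08,.1))]:
    m=(h[...,0]>lo)&(h[...,0]<hi)&(h[...,1]>120)&(C[...,2]>a)&(C[...,2]<b); P=C[m]; print(n,len(P),np.median(P[:,2]),cv2.minEnclosingCircle(P[:,:2].astype(np.float32)))
f=(np.hypot(C[...,0]-.49,C[...,1]-.315)<.055)&(C[...,2]>.004)&(C[...,2]<.012); print('foot',cv2.minEnclosingCircle(C[f][:,:2].astype(np.float32)))
E
python3 s.py s1
```

```text
[0.47436429 0.25586923 0.29870653] 0.03723405624854558
top 673 ((0.48651960492134094, 0.33803659677505493), (0.02032926306128502, 0.020134083926677704), 66.8624038696289) 0.14955808405672077
collar 1295 0.08988556693161104 ((0.5300976634025574, 0.24199624359607697), 0.12751322984695435)
foot ((0.48659607768058777, 0.33748573064804077), 0.04204500466585159)
```

View pics/s1.png

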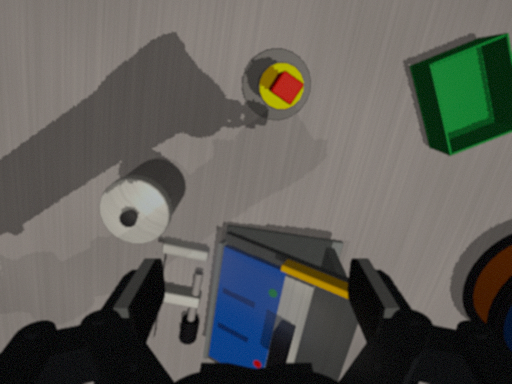

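```bash
python3 -c "
from h import *
plan([.4865,.3378,.22],down(66.9));plan([.4865,.3378,.12],down(66.9))"
```

```text
shift [0.322, 0.105, 0.312] turn [0.003, 0.005, 0.368] rows>= 3.9
shift [0.326, 0.105, 0.712] turn [0.003, 0.005, 0.368] rows>= 3.9
```

Emit:
servo_tool:
  commands:
    - [[0.322,0.105,0.25],[0,0.003,0.368]]
    - [[0.322,0.105,0.25],[0,0.003,0.368]]
    - [[0.322,0.105,0.25],[0,0.003,0.368]]
    - [[0.322,0.105,0.25],[0,0.003,0.368]]
    - [[0.323,0.105,0.31],[0.003,0.005,0.368]]
    - [[0.323,0.105,0.31],[0.003,0.005,0.368]]
    - [[0.323,0.105,0.31],[0.003,0.005,0.368]]

```text
clock: 13.3
tcp_pos: [0.4863, 0.3373, 0.2212]
orientation: [-2.62, -1.734, -0.001]
contact_force: [-0.1, -0.6, 0.6]
grip_width: 0.0859
gripper_force: 0.0
```

```bash
python3 s.py s2; python3 -c "
from h import *
plan([.4865,.3378,.12],down(66.9))"
```

```text
[0.48629244 0.33731883 0.22121754] 0.018066250848885863
top 1039 ((0.4867466688156128, 0.3383023142814636), (0.01999569684267044, 0.019865406677126884), 66.57864379882812) 0.1494798329355939
collar 1153 0.08975440400511009 ((0.4867597818374634, 0.3380449414253235), 0.02204865962266922)
foot ((0.4863525629043579, 0.3375743627548218), 0.0421762652695179)
shift [-0.001, 0.0, 0.407] turn [0.0, -0.001, 0.001] rows>= 2.0
```

Second view agrees (0.4867, 0.3382, top 0.1495). Descend and grip.

Emit:
servo_tool:
  commands:
    - [[0.003,0,0.15],[0,0,0]]
    - [[0.003,0,0.27],[0,0,0]]
    - [[0.003,0,0.36],[0,0,0]]
    - [[0.003,0,0.405],[0,0,0]]
    - [[0.003,0,0.405],[0,0,0]]
    - [[0.003,0,0.405],[0,0,0]]

```text
clock: 13.95
tcp_pos: [0.4871, 0.3403, 0.1219]
orientation: [-2.619, -1.732, -0.006]
contact_force: [0.5, -0.8, 1.4]
grip_width: 0.0857
gripper_force: 0.0
```

Emit:
servo_tool:
  commands:
    - [[0,0,0],[0,0,0]]
    - [[0,0,0],[0,0,0]]
    - [[0,0,0],[0,0,0]]
    - [[0,0,0],[0,0,0]]
    - [[0,0,0],[0,0,0]]
    - [[0,0,0],[0,0,0]]
    - [[0,0,0],[0,0,0]]
    - [[0,0,0],[0,0,0]]
  claw: 1
  squeeze: 50

```text
clock: 14.75
tcp_pos: [0.4866, 0.34, 0.1212]
orientation: [-2.62, -1.732, -0.004]
contact_force: [-1.0, -1.3, 4.9]
grip_width: 0.0196
gripper_force: 49.3
```

Emit:
servo_tool:
  commands:
    - [[0,0,-0.1],[0,0,0]]
    - [[0,0,-0.25],[0,0,0]]
    - [[0,0,-0.4],[0,0,0]]
    - [[0,0,-0.55],[0,0,0]]
    - [[0,0,-0.55],[0,0,0]]
    - [[0,0,-0.55],[0,0,0]]

```text
clock: 15.35
tcp_pos: [0.4864, 0.3395, 0.2585]
orientation: [-2.62, -1.732, -0.005]
contact_force: [-1.3, -0.8, -2.6]
grip_width: 0.0194
gripper_force: 49.0
```

```bash
cat > st.py <<'E'
from w import *
import sys
# held stylus in the tool frame: collar position and the tip
p,d,c,E,o=shot(sys.argv[1]); C=cloud(c,E,d); M=T(o); Q=(C-M[:3,3])@M[:3,:3]; print(o['tcp_pos'],o['grip_width'])
h=cv2.cvtColor(p,cv2.COLOR_RGB2HSV)
m=(h[...,0]>20)&(h[...,0]<35)&(h[...,1]>120)&(np.hypot(Q[...,0],Q[...,1])<.04)&(Q[...,2]<.06)&(Q[...,2]>.01)
print('collar',m.sum(),np.median(Q[m],0).round(4),Q[m].min(0).round(4),Q[m].max(0).round(4))
s=(np.hypot(Q[...,0],Q[...,1])<.03)&(Q[...,2]>.045)&(Q[...,2]<.13)
for z in np.arange(.045,.125,.01):
    k=s&(abs(Q[...,2]-z)<.005)
    if k.any(): print(z.round(3),k.sum(),np.median(Q[k],0).round(4),Q[k][:,1].min().round(4),Q[k][:,1].max().round(4),Q[k][:,0].max().round(4))
E
python3 st.py s3; python3 -c "
from h import *
n=np.array([-.4684,-.0072,.8835]); S=np.array([.5373,.0342,.0819]);v=np.array([-.0164,.9999,-.0006])
plan(S+v*.06+n*.155,R.from_euler('z',.9,degrees=True).as_matrix()@down(67+8,28))"
```

```text
[0.48639218 0.3394738  0.25847113] 0.019425927773276154
collar 1670 [0.0113 0.0015 0.0315] [-0.0027 -0.0193  0.0105] [0.0202 0.0225 0.0374]
0.075 92 [0.0051 0.0009 0.076 ] -0.0057 0.0083 0.0061
0.085 63 [0.0046 0.0016 0.0832] -0.0058 0.0084 0.0058
0.095 15 [0.0027 0.0002 0.0948] -0.0027 0.0038 0.0042
0.105 7 [0.0012 0.0009 0.1018] -0.0013 0.0024 0.0019
shift [-0.94, 0.304, 0.153] turn [-0.294, 0.103, -0.098] rows>= 5.0
```

View pics/s3.png

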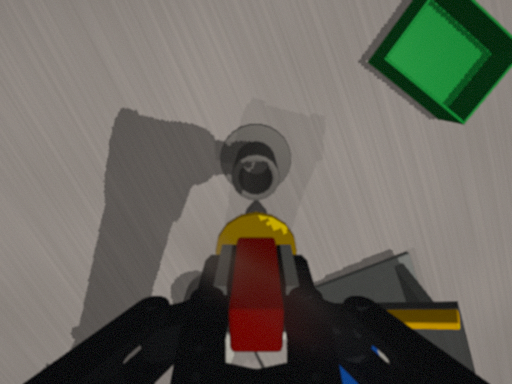

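```bash
cat >> h.py <<'E'
N=np.array([-.4684,-.0072,.8835]); N/=np.linalg.norm(N); V=np.array([-.0164,.9999,-.0006]); U=np.cross(V,N); S=np.array([.5373,.0342,.0819])
tip=np.array([-.0013,.001,.1062])
MS=R.from_rotvec(V*np.radians(-1.0)).as_matrix()@R.from_euler('z',.9,degrees=True).as_matrix()@down(75,28)
def ptip(u,v,n): # mm in seam frame
    plan(S+(U*u+V*v+N*n)*1e-3-MS@tip,MS)
def where():
    o=r.get_obs(); M=T(o); q=M[:3,3]+M[:3,:3]@tip-S; print('tip uvn',(np.array([q@U,q@V,q@N])*1e3).round(2),'axis',(np.degrees([(-M[:3,2])@U,(-M[:3,2])@V])).round(2),'F',np.dot(o['contact_force'],np.c_[U,V,N]).round(2),'t',o['clock'].__round__(2)if hasattr(o['clock'],'__round__') else o['clock'])
E
python3 -c "
from h import *
ptip(-1.8,62,50); where()"
```

```text
shift [-0.934, 0.282, 0.157] turn [-0.304, 0.107, -0.098] rows>= 4.9
tip uvn [ -8.21 303.99  82.75] axis [26.83 -0.08] F [-1.4  -0.29  0.07] t 15.4
```

Emit:
servo_tool:
  commands:
    - [[-0.3,0.05,0],[-0.3,0.107,-0.098]]
    - [[-0.93,0.28,0.15],[-0.304,0.107,-0.098]]
    - [[-0.93,0.28,0.15],[-0.304,0.107,-0.098]]
    - [[-0.934,0.282,0.157],[-0.304,0.107,-0.098]]
    - [[-0.934,0.282,0.157],[-0.304,0.107,-0.098]]
    - [[-0.934,0.282,0.157],[-0.304,0.107,-0.098]]
    - [[-0.934,0.282,0.157],[-0.304,0.107,-0.098]]
    - [[-0.934,0.282,0.157],[-0.304,0.107,-0.098]]
    - [[-0.934,0.282,0.157],[-0.304,0.107,-0.098]]
    - [[-0.934,0.282,0.157],[-0.304,0.107,-0.098]]

```text
clock: 16.4
tcp_pos: [0.46, 0.0984, 0.2185]
orientation: [2.191, 1.713, 0.577]
contact_force: [0.5, -0.4, -1.9]
grip_width: 0.0197
gripper_force: 49.1
```

```bash
python3 -c "
from h import *
where(); ptip(-1.8,62,6); where()"; python3 st.py s4
```

```text
tip uvn [-0.63 64.19 50.28] axis [-1.11 -0.16] F [-0.49 -0.37 -1.92] t 16.4
shift [-0.01, -0.005, 0.177] turn [0.0, -0.002, 0.001] rows>= 0.9
tip uvn [-0.63 64.19 50.28] axis [-1.11 -0.16] F [-0.49 -0.37 -1.92] t 16.4
[0.46001661 0.09843136 0.21853681] 0.019701356210300072
collar 1658 [0.0112 0.0023 0.032 ] [-0.0025 -0.019   0.011 ] [0.0201 0.0228 0.0364]
0.075 82 [0.0049 0.001  0.076 ] -0.006 0.0073 0.0057
0.085 69 [0.0046 0.0006 0.0826] -0.0062 0.0081 0.006
0.095 21 [0.0026 0.0006 0.0951] -0.0037 0.0055 0.0042
0.105 7 [0.0012 0.0006 0.1024] -0.0009 0.0028 0.0018
```

Emit:
servo_tool:
  commands:
    - [[-0.01,-0.005,0.08],[0,-0.002,0.001]]
    - [[-0.01,-0.005,0.14],[0,-0.002,0.001]]
    - [[-0.01,-0.005,0.177],[0,-0.002,0.001]]
    - [[-0.01,-0.005,0.177],[0,-0.002,0.001]]
    - [[-0.01,-0.005,0.177],[0,-0.002,0.001]]

```text
clock: 16.95
tcp_pos: [0.4796, 0.0959, 0.179]
orientation: [2.193, 1.708, 0.572]
contact_force: [0.8, -0.6, -0.7]
grip_width: 0.0193
gripper_force: 49.1
```

```bash
python3 -c "
from w import *
where(); ptip(-1.8,61,0)
p,d,c,E,o=shot('s5'); uv=proj(c,E,np.array([S+V*.06,S+V*.045,S+V*.085,T(o)[:3,3]+T(o)[:3,:3]@tip])); print(uv.round(1).tolist())
x,y=uv[0].astype(int); q=p[max(0,y-75):y+75,max(0,x-100):x+100]; cv2.imwrite('pics/s5c.png',cv2.resize(q,None,fx=4,fy=4,interpolation=cv2.INTER_CUBIC)[:,:,::-1]); print(max(0,x-100),max(0,y-75))"
```

```text
tip uvn [-2.01 60.95  6.16] axis [-1.05  0.06] F [ 0.38 -0.66 -1.01] t 16.95
shift [-0.0, 0.0, 0.025] turn [0.0, 0.001, -0.001] rows>= 0.1
[[258.2, 200.3], [263.2, 217.7], [249.6, 169.7], [255.5, 202.6]]
158 125
```

View pics/s5c.png

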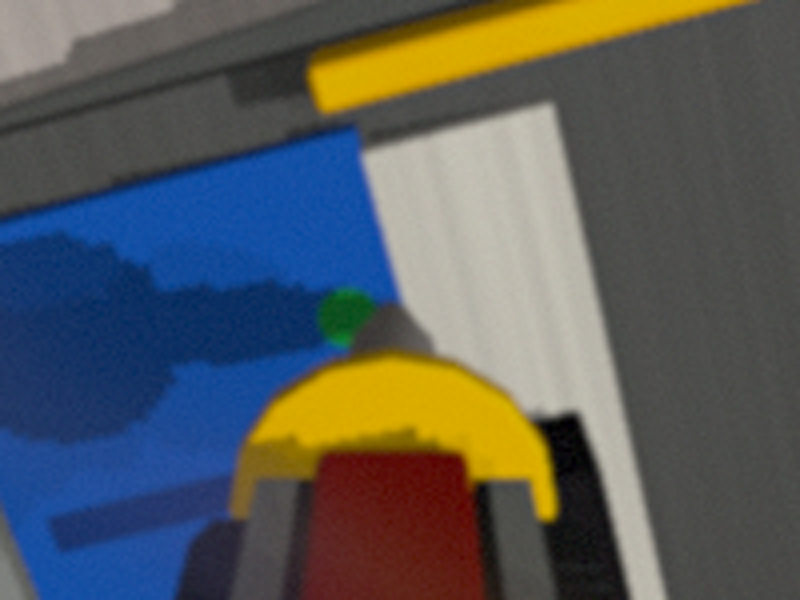

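Emit:
servo_tool:
  commands:
    - [[0.005,0,0.01],[0,0,0]]
    - [[0.006,0,0.016],[0,0,0]]
    - [[0.006,0,0.02],[0,0,0]]
    - [[0.006,0,0.024],[0,0,0]]
    - [[0.006,0,0.026],[0,0,0]]
    - [[0.006,0,0.026],[0,0,0]]

```text
clock: 17.6
tcp_pos: [0.483, 0.0971, 0.1741]
orientation: [2.192, 1.707, 0.574]
contact_force: [-9.2, -0.9, 13.0]
grip_width: 0.0192
gripper_force: 51.6
```

```bash
python3 -c "
from h import *
where(); M=T(r.get_obs())[:3,:3]; print('v',(V@M).round(4),'u',(U@M).round(4),'n',(N@M).round(4)); ptip(-1.8,-62,-.8)"
```

```text
tip uvn [-1.07 62.04  0.3 ] axis [-1.14  0.1 ] F [-2.08 -0.77 15.79] t 17.6
v [ 0.9655 -0.2606 -0.0018] u [0.2606 0.9653 0.0199] n [ 0.0035  0.0197 -0.9998]
shift [-0.48, 0.127, 0.005] turn [0.001, 0.001, -0.001] rows>= 2.5
```

Emit:
servo_tool:
  commands:
    - [[-0.006,0.0,-0.002],[0,0,0]]
    - [[-0.012,0.001,-0.002],[0,0,0]]
    - [[-0.018,0.002,-0.002],[0,0,0]]
    - [[-0.024,0.004,-0.002],[0,0,0]]
    - [[-0.03,0.006,-0.002],[0,0,0]]
    - [[-0.036,0.0075,-0.002],[0,0,0]]
    - [[-0.042,0.009,-0.002],[0,0,0]]
    - [[-0.048,0.0105,-0.002],[0,0,0]]
    - [[-0.054,0.012,-0.002],[0,0,0]]
    - [[-0.06,0.0135,-0.002],[0,0,0]]
    - [[-0.066,0.015,-0.002],[0,0,0]]
    - [[-0.072,0.0165,-0.002],[0,0,0]]

```text
clock: 18.8
tcp_pos: [0.4833, 0.0805, 0.1745]
orientation: [2.191, 1.71, 0.578]
contact_force: [-3.0, 4.2, 5.0]
grip_width: 0.0193
gripper_force: 50.1
```

```bash
python3 -c "
from h import *
where(); ptip(-1.8,-62,0)"
```

```text
tip uvn [-0.75 45.85  0.57] axis [-1.21 -0.14] F [-0.26  4.27  5.86] t 18.8
shift [-0.417, 0.109, 0.001] turn [0.001, -0.002, 0.0] rows>= 2.2
```

Emit:
servo_tool:
  commands:
    - [[-0.004,-0.006,-0.001],[0,0,0]]
    - [[-0.008,-0.006,-0.001],[0,0,0]]
    - [[-0.012,-0.005,-0.001],[0,0,0]]
    - [[-0.016,-0.004,-0.001],[0,0,0]]

```text
clock: 19.2
tcp_pos: [0.4811, 0.0758, 0.1732]
orientation: [2.192, 1.709, 0.575]
contact_force: [-3.7, 4.4, 5.7]
grip_width: 0.0196
gripper_force: 50.0
```

```bash
python3 -c "
from h import *
where(); ptip(-1.8,-62,0)"
```

```text
tip uvn [-3.55 40.99  0.55] axis [-1.13 -0.02] F [-0.48  4.49  6.76] t 19.2
shift [-0.396, 0.114, 0.002] turn [0.001, -0.0, -0.0] rows>= 2.1
```

Emit:
servo_tool:
  commands:
    - [[-0.005,0.004,-0.001],[0,0,0]]
    - [[-0.011,0.0065,-0.001],[0,0,0]]
    - [[-0.017,0.008,-0.001],[0,0,0]]
    - [[-0.023,0.0095,-0.001],[0,0,0]]
    - [[-0.029,0.011,-0.001],[0,0,0]]
    - [[-0.035,0.0125,-0.001],[0,0,0]]

```text
clock: 19.8
tcp_pos: [0.4814, 0.0654, 0.1734]
orientation: [2.193, 1.707, 0.572]
contact_force: [-2.6, 2.9, 3.7]
grip_width: 0.0197
gripper_force: 49.8
```

```bash
python3 -c "
from h import *
where(); ptip(-1.8,-62,0)"
```

```text
tip uvn [-3.52 30.4   0.62] axis [-1.06  0.09] F [-0.47  2.97  4.49] t 19.8
shift [-0.356, 0.103, 0.003] turn [0.0, 0.001, -0.001] rows>= 1.9
```

Emit:
servo_tool:
  commands:
    - [[-0.005,0.005,0],[0,0,0]]
    - [[-0.011,0.008,0],[0,0,0]]
    - [[-0.017,0.0095,0],[0,0,0]]
    - [[-0.023,0.011,0],[0,0,0]]
    - [[-0.029,0.0125,0],[0,0,0]]
    - [[-0.035,0.014,0],[0,0,0]]
    - [[-0.041,0.0155,0],[0,0,0]]
    - [[-0.047,0.017,0],[0,0,0]]

```text
clock: 20.6
tcp_pos: [0.4825, 0.0529, 0.1739]
orientation: [2.193, 1.707, 0.572]
contact_force: [-1.8, 1.7, 3.2]
grip_width: 0.0192
gripper_force: 49.6
```

```bash
python3 -c "
from h import *
where(); ptip(-1.8,-62,0)"
```

```text
tip uvn [-2.41 17.8   0.66] axis [-1.07  0.1 ] F [-0.07  1.69  3.66] t 20.6
shift [-0.308, 0.086, 0.003] turn [0.0, 0.001, -0.001] rows>= 1.6
```

Emit:
servo_tool:
  commands:
    - [[-0.006,0.002,0],[0,0,0]]
    - [[-0.012,0.004,0],[0,0,0]]
    - [[-0.018,0.0055,0],[0,0,0]]
    - [[-0.024,0.007,0.0005],[0,0,0]]
    - [[-0.03,0.009,0.0005],[0,0,0]]
    - [[-0.036,0.0105,0.0005],[0,0,0]]
    - [[-0.042,0.012,0.0005],[0,0,0]]
    - [[-0.048,0.0135,0.0005],[0,0,0]]
    - [[-0.054,0.015,0.0005],[0,0,0]]
    - [[-0.06,0.0165,0.0005],[0,0,0]]

```text
clock: 21.6
tcp_pos: [0.483, 0.0376, 0.174]
orientation: [2.193, 1.707, 0.573]
contact_force: [-2.7, 3.6, 4.7]
grip_width: 0.0192
gripper_force: 49.9
```

```bash
python3 -c "
from h import *
where(); ptip(-1.8,-62,0)"
```

```text
tip uvn [-2.18  2.56  0.62] axis [-1.08  0.08] F [-0.13  3.6   5.35] t 21.6
shift [-0.25, 0.069, 0.003] turn [0.0, 0.001, -0.001] rows>= 1.3
```

Emit:
servo_tool:
  commands:
    - [[-0.006,0.0016,0],[0,0,0]]
    - [[-0.012,0.0032,0],[0,0,0]]
    - [[-0.018,0.0049,0],[0,0,0]]
    - [[-0.024,0.0065,0],[0,0,0]]
    - [[-0.03,0.0081,0],[0,0,0]]
    - [[-0.036,0.0097,0],[0,0,0]]
    - [[-0.042,0.0113,0],[0,0,0]]
    - [[-0.048,0.013,0],[0,0,0]]
    - [[-0.054,0.0146,0],[0,0,0]]
    - [[-0.06,0.0162,0],[0,0,0]]
    - [[-0.066,0.0178,0],[0,0,0]]
    - [[-0.072,0.0194,0],[0,0,0]]
    - [[-0.078,0.021,0],[0,0,0]]
    - [[-0.084,0.0227,0],[0,0,0]]
    - [[-0.09,0.0243,0],[0,0,0]]
    - [[-0.096,0.026,0],[0,0,0]]

```text
clock: 23.2
tcp_pos: [0.4832, 0.0126, 0.1739]
orientation: [2.193, 1.707, 0.573]
contact_force: [-3.5, 4.3, 5.5]
grip_width: 0.0193
gripper_force: 50.0
```

```bash
python3 -c "
from h import *
where(); ptip(-1.8,-62,0)"
```

```text
tip uvn [ -2.34 -22.45   0.63] axis [-1.07  0.09] F [-0.49  4.39  6.48] t 23.2
shift [-0.153, 0.044, 0.003] turn [0.0, 0.001, -0.001] rows>= 0.8
```

Emit:
servo_tool:
  commands:
    - [[-0.006,0.0018,0],[0,0,0]]
    - [[-0.012,0.0036,0],[0,0,0]]
    - [[-0.018,0.0054,0],[0,0,0]]
    - [[-0.024,0.0072,0],[0,0,0]]
    - [[-0.03,0.009,0],[0,0,0]]
    - [[-0.036,0.0108,0],[0,0,0]]
    - [[-0.042,0.0126,0],[0,0,0]]
    - [[-0.048,0.0144,0],[0,0,0]]
    - [[-0.054,0.0162,0],[0,0,0]]
    - [[-0.06,0.018,0],[0,0,0]]
    - [[-0.066,0.0198,0],[0,0,0]]
    - [[-0.072,0.0216,0],[0,0,0]]
    - [[-0.078,0.0234,0],[0,0,0]]
    - [[-0.084,0.0252,0],[0,0,0]]
    - [[-0.09,0.027,0],[0,0,0]]
    - [[-0.096,0.0288,0],[0,0,0]]
    - [[-0.102,0.0306,0],[0,0,0]]
    - [[-0.108,0.0324,0],[0,0,0]]
    - [[-0.114,0.0342,0],[0,0,0]]
    - [[-0.12,0.036,0],[0,0,0]]

```text
clock: 25.2
tcp_pos: [0.4844, -0.0188, 0.1744]
orientation: [2.193, 1.707, 0.572]
contact_force: [-2.4, 3.2, 3.6]
grip_width: 0.0195
gripper_force: 49.8
```

```bash
python3 -c "
from h import *
where(); ptip(-1.8,-62,0)"
```

```text
tip uvn [ -1.59 -53.84   0.67] axis [-1.06  0.1 ] F [-0.4   3.29  4.31] t 25.2
shift [-0.033, 0.008, 0.003] turn [0.0, 0.001, -0.001] rows>= 0.2
```

Emit:
servo_tool:
  commands:
    - [[-0.006,0.0015,0.001],[0,0,0]]
    - [[-0.012,0.003,0.001],[0,0,0]]
    - [[-0.018,0.0045,0.001],[0,0,0]]
    - [[-0.024,0.006,0.001],[0,0,0]]
    - [[-0.03,0.008,0.001],[0,0,0]]
    - [[-0.035,0.0095,0.001],[0,0,0]]
    - [[-0.035,0.0095,0.001],[0,0,0]]
    - [[-0.035,0.0095,0.001],[0,0,0]]

```text
clock: 26.0
tcp_pos: [0.485, -0.0273, 0.1744]
orientation: [2.193, 1.707, 0.574]
contact_force: [-4.1, 4.1, 5.8]
grip_width: 0.0194
gripper_force: 50.2
```

```bash
python3 -c "
from h import *
where()"
```

```text
tip uvn [ -1.11 -62.32   0.55] axis [-1.11  0.06] F [-0.81  4.19  7.02] t 26.0
```

```bash
python3 -c "
from h import *
ptip(-8,-62,15);ptip(-8,62,15); ptip(-1.7,62,5)"
```

```text
shift [-0.006, -0.025, -0.058] turn [0.001, 0.001, -0.001] rows>= 0.3
shift [0.473, -0.155, -0.059] turn [0.001, 0.001, -0.001] rows>= 2.5
shift [0.479, -0.131, -0.018] turn [0.001, 0.001, -0.001] rows>= 2.5
```

Emit:
servo_tool:
  commands:
    - [[-0.001,-0.005,-0.03],[0,0,0]]
    - [[-0.006,-0.025,-0.058],[0,0,0]]
    - [[0.15,-0.067,-0.058],[0,0,0]]
    - [[0.3,-0.108,-0.058],[0,0,0]]
    - [[0.42,-0.14,-0.058],[0,0,0]]
    - [[0.473,-0.155,-0.058],[0,0,0]]
    - [[0.473,-0.155,-0.058],[0,0,0]]
    - [[0.479,-0.131,-0.018],[0.001,0.001,-0.001]]
    - [[0.479,-0.131,-0.018],[0.001,0.001,-0.001]]
    - [[0.479,-0.131,-0.018],[0.001,0.001,-0.001]]
    - [[0.479,-0.131,-0.018],[0.001,0.001,-0.001]]

```text
clock: 27.1
tcp_pos: [0.48, 0.0953, 0.1776]
orientation: [2.194, 1.709, 0.571]
contact_force: [-0.1, -0.0, -0.3]
grip_width: 0.0193
gripper_force: 49.1
```

```bash
python3 -c "
from h import *
where(); ptip(-1.7,62,0)"; python3 st.py s6 | tail -4
```

```text
tip uvn [-2.49 60.31  4.77] axis [-0.97  0.07] F [-0.19 -0.   -0.25] t 27.1
shift [0.007, 0.0, 0.019] turn [-0.001, 0.001, -0.001] rows>= 0.1
0.085 70 [0.0057 0.0007 0.083 ] -0.0069 0.0082 0.0071
0.095 23 [0.0038 0.0006 0.0958] -0.0037 0.0049 0.0052
0.105 411 [ 0.0034 -0.0123  0.1097] -0.0298 0.0275 0.0297
0.115 3077 [0.0076 0.0021 0.111 ] -0.0298 0.0298 0.0299
```

Emit:
servo_tool:
  commands:
    - [[0.008,0.002,0.008],[0,0,0]]
    - [[0.008,0.002,0.013],[0,0,0]]
    - [[0.008,0.002,0.016],[0,0,0]]
    - [[0.008,0.002,0.018],[0,0,0]]
    - [[0.008,0.002,0.018],[0,0,0]]

```text
clock: 27.65
tcp_pos: [0.4833, 0.0985, 0.1745]
orientation: [2.192, 1.711, 0.573]
contact_force: [-3.7, -1.4, 6.0]
grip_width: 0.0198
gripper_force: 50.4
```

```bash
python3 -c "
from h import *
where(); ptip(-1.7,-62,0)"
```

```text
tip uvn [-0.85 63.61  0.51] axis [-1.03 -0.01] F [-0.47 -1.38  6.99] t 27.65
shift [-0.486, 0.127, 0.002] turn [-0.0, 0.0, 0.0] rows>= 2.5
```

Emit:
servo_tool:
  commands:
    - [[-0.006,0.001,0],[0,0,0]]
    - [[-0.012,0.002,0],[0,0,0]]
    - [[-0.018,0.003,0],[0,0,0]]
    - [[-0.024,0.0045,0],[0,0,0]]
    - [[-0.03,0.006,0],[0,0,0]]
    - [[-0.036,0.0075,0],[0,0,0]]
    - [[-0.042,0.009,0],[0,0,0]]
    - [[-0.048,0.0105,0],[0,0,0]]
    - [[-0.054,0.012,0],[0,0,0]]
    - [[-0.06,0.0135,0],[0,0,0]]
    - [[-0.066,0.015,0],[0,0,0]]
    - [[-0.072,0.0165,0],[0,0,0]]

```text
clock: 28.85
tcp_pos: [0.4836, 0.0811, 0.1746]
orientation: [2.192, 1.712, 0.577]
contact_force: [-3.9, 4.3, 5.1]
grip_width: 0.0192
gripper_force: 50.0
```

```bash
python3 -c "
from h import *
where(); ptip(-1.7,-62,0)"
```

```text
tip uvn [-0.66 46.49  0.52] axis [-1.1  -0.16] F [-1.03  4.4   6.32] t 28.85
shift [-0.419, 0.108, 0.001] turn [-0.0, -0.002, 0.001] rows>= 2.2
```

Emit:
servo_tool:
  commands:
    - [[-0.006,-0.0015,0],[0,0,0]]
    - [[-0.012,0.0,0],[0,0,0]]
    - [[-0.018,0.0015,0],[0,0,0]]
    - [[-0.024,0.0035,0],[0,0,0]]

```text
clock: 29.25
tcp_pos: [0.4831, 0.075, 0.1743]
orientation: [2.191, 1.712, 0.577]
contact_force: [-4.3, 3.9, 5.3]
grip_width: 0.0198
gripper_force: 49.9
```

```bash
python3 -c "
from h import *
where(); ptip(-1.7,-62,0)"
```

```text
tip uvn [-1.35 40.45  0.52] axis [-1.1  -0.16] F [-1.29  3.92  6.66] t 29.25
shift [-0.395, 0.105, 0.001] turn [-0.0, -0.002, 0.001] rows>= 2.0
```

Emit:
servo_tool:
  commands:
    - [[-0.006,0.0005,0],[0,0,0]]
    - [[-0.012,0.002,0],[0,0,0]]
    - [[-0.018,0.0035,0],[0,0,0]]
    - [[-0.024,0.005,0],[0,0,0]]
    - [[-0.03,0.0067,0],[0,0,0]]
    - [[-0.036,0.0083,0],[0,0,0]]
    - [[-0.042,0.01,0],[0,0,0]]
    - [[-0.048,0.0116,0],[0,0,0]]

```text
clock: 30.05
tcp_pos: [0.4831, 0.0628, 0.1741]
orientation: [2.191, 1.712, 0.577]
contact_force: [-3.0, 4.7, 6.2]
grip_width: 0.0195
gripper_force: 50.0
```

```bash
python3 -c "
from h import *
where(); ptip(-1.7,-62,0)"
```

```text
tip uvn [-1.62 28.21  0.51] axis [-1.1  -0.17] F [0.33 4.73 6.81] t 30.05
shift [-0.348, 0.093, 0.001] turn [-0.0, -0.002, 0.001] rows>= 1.8
```

Tracking well; continue along the seam.

Emit:
servo_tool:
  commands:
    - [[-0.006,0.0015,0],[0,0,0]]
    - [[-0.012,0.003,0],[0,0,0]]
    - [[-0.018,0.0046,0],[0,0,0]]
    - [[-0.024,0.0062,0],[0,0,0]]
    - [[-0.03,0.0079,0],[0,0,0]]
    - [[-0.036,0.0095,0],[0,0,0]]
    - [[-0.042,0.0111,0],[0,0,0]]
    - [[-0.048,0.0128,0],[0,0,0]]
    - [[-0.054,0.0144,0],[0,0,0]]
    - [[-0.06,0.016,0],[0,0,0]]
    - [[-0.066,0.0176,0],[0,0,0]]
    - [[-0.072,0.0192,0],[0,0,0]]
    - [[-0.078,0.0209,0],[0,0,0]]
    - [[-0.084,0.0225,0],[0,0,0]]
    - [[-0.09,0.0241,0],[0,0,0]]
    - [[-0.096,0.0257,0],[0,0,0]]

```text
clock: 31.65
tcp_pos: [0.4835, 0.038, 0.1742]
orientation: [2.191, 1.712, 0.577]
contact_force: [-4.2, 5.8, 6.7]
grip_width: 0.0192
gripper_force: 50.1
```

```bash
python3 -c "
from h import *
where(); ptip(-1.7,-62,0)"
```

```text
tip uvn [-1.53  3.45  0.49] axis [-1.12 -0.17] F [-0.52  5.86  7.85] t 31.65
shift [-0.252, 0.067, 0.001] turn [0.0, -0.002, 0.001] rows>= 1.3
```

Emit:
servo_tool:
  commands:
    - [[-0.006,0.0015,0],[0,0,0]]
    - [[-0.012,0.003,0],[0,0,0]]
    - [[-0.018,0.0046,-0.0005],[0,0,0]]
    - [[-0.024,0.0062,-0.0005],[0,0,0]]
    - [[-0.03,0.0079,-0.0005],[0,0,0]]
    - [[-0.036,0.0095,-0.0005],[0,0,0]]
    - [[-0.042,0.0111,-0.0005],[0,0,0]]
    - [[-0.048,0.0128,-0.0005],[0,0,0]]
    - [[-0.054,0.0144,-0.0005],[0,0,0]]
    - [[-0.06,0.016,-0.0005],[0,0,0]]
    - [[-0.066,0.0176,-0.0005],[0,0,0]]
    - [[-0.072,0.0192,-0.0005],[0,0,0]]
    - [[-0.078,0.0209,-0.0005],[0,0,0]]
    - [[-0.084,0.0225,-0.0005],[0,0,0]]
    - [[-0.09,0.0241,-0.0005],[0,0,0]]
    - [[-0.096,0.0257,-0.0005],[0,0,0]]
    - [[-0.102,0.0273,-0.0005],[0,0,0]]
    - [[-0.108,0.0289,-0.0005],[0,0,0]]
    - [[-0.114,0.0305,-0.0005],[0,0,0]]
    - [[-0.12,0.032,-0.0005],[0,0,0]]

```text
clock: 33.65
tcp_pos: [0.4837, 0.0065, 0.174]
orientation: [2.191, 1.712, 0.576]
contact_force: [-4.6, 5.2, 6.5]
grip_width: 0.0196
gripper_force: 50.2
```

Emit:
servo_tool:
  commands:
    - [[-0.006,0.0016,0],[0,0,0]]
    - [[-0.012,0.0032,0],[0,0,0]]
    - [[-0.018,0.0048,0],[0,0,0]]
    - [[-0.024,0.0064,0],[0,0,0]]
    - [[-0.03,0.008,0],[0,0,0]]
    - [[-0.036,0.0096,0],[0,0,0]]
    - [[-0.042,0.0112,0],[0,0,0]]
    - [[-0.048,0.0128,0],[0,0,0]]
    - [[-0.054,0.0144,0],[0,0,0]]
    - [[-0.06,0.016,0],[0,0,0]]
    - [[-0.066,0.0176,0],[0,0,0]]
    - [[-0.072,0.0192,0],[0,0,0]]
    - [[-0.078,0.0208,0],[0,0,0]]
    - [[-0.084,0.0224,0],[0,0,0]]
    - [[-0.09,0.024,0],[0,0,0]]
    - [[-0.096,0.0256,0],[0,0,0]]
    - [[-0.102,0.0272,0],[0,0,0]]
    - [[-0.108,0.0288,0],[0,0,0]]
    - [[-0.114,0.0304,0],[0,0,0]]
    - [[-0.12,0.032,0],[0,0,0]]

```text
clock: 35.65
tcp_pos: [0.4841, -0.0245, 0.1739]
orientation: [2.191, 1.712, 0.575]
contact_force: [-4.2, 5.4, 7.3]
grip_width: 0.0192
gripper_force: 50.3
```

```bash
python3 -c "
from h import *
where(); ptip(-1.7,-62,0)"
```

```text
tip uvn [ -2.16 -59.19   0.48] axis [-1.08 -0.11] F [-0.2   5.47  8.39] t 35.65
shift [-0.01, 0.005, 0.002] turn [-0.0, -0.001, 0.001] rows>= 0.1
```

Emit:
servo_tool:
  commands:
    - [[-0.006,0.0016,0],[0,0,0]]
    - [[-0.012,0.0032,0],[0,0,0]]
    - [[-0.016,0.0042,0],[0,0,0]]
    - [[-0.016,0.0042,0],[0,0,0]]
    - [[-0.016,0.0042,0],[0,0,0]]
    - [[-0.016,-0.002,-0.04],[0,0,0]]
    - [[-0.016,-0.02,-0.15],[0,0,0]]
    - [[-0.016,-0.04,-0.3],[0,0,0]]
    - [[-0.016,-0.04,-0.3],[0,0,0]]

```text
clock: 36.55
tcp_pos: [0.4437, -0.0341, 0.2217]
orientation: [2.202, 1.702, 0.553]
contact_force: [-0.5, -0.5, -0.8]
grip_width: 0.0197
gripper_force: 49.0
```

```bash
python3 -c "
from h import *
where(); Mg=R.from_rotvec([-2.62,-1.732,-.004]).as_matrix(); plan([.475,.14,.265],Mg)"
```

```text
tip uvn [-16.8 -69.6  61.7] axis [-0.43  0.64] F [-0.85 -0.51 -0.47] t 36.55
shift [0.722, 0.011, -0.096] turn [0.299, -0.098, 0.092] rows>= 3.6
```

Emit:
servo_tool:
  commands:
    - [[0.1,0,-0.15],[0.1,-0.03,0.03]]
    - [[0.4,0.01,-0.12],[0.3,-0.1,0.09]]
    - [[0.72,0.01,-0.096],[0.299,-0.098,0.092]]
    - [[0.72,0.01,-0.096],[0.299,-0.098,0.092]]
    - [[0.72,0.01,-0.096],[0.299,-0.098,0.092]]
    - [[0.72,0.01,-0.096],[0.299,-0.098,0.092]]

```text
clock: 37.15
tcp_pos: [0.4766, 0.149, 0.2656]
orientation: [-2.605, -1.744, -0.01]
contact_force: [-0.4, 0.2, -1.8]
grip_width: 0.0196
gripper_force: 49.2
```

```bash
python3 -c "
from h import *
Mg=R.from_rotvec([-2.62,-1.732,0]).as_matrix(); plan([.4866,.3395,.26],Mg)"
```

```text
shift [0.72, -0.253, 0.029] turn [-0.001, -0.005, 0.008] rows>= 3.8
```

Emit:
servo_tool:
  commands:
    - [[0.72,-0.253,0.03],[0,-0.005,0.008]]
    - [[0.72,-0.253,0.03],[0,-0.005,0.008]]
    - [[0.72,-0.253,0.03],[0,-0.005,0.008]]
    - [[0.72,-0.253,0.03],[0,-0.005,0.008]]
    - [[0.72,-0.253,0.03],[0,-0.005,0.008]]
    - [[0.72,-0.253,0.03],[0,-0.005,0.008]]
    - [[0.72,-0.253,0.03],[0,-0.005,0.008]]
    - [[0.72,-0.253,0.03],[0,-0.005,0.008]]

```text
clock: 37.95
tcp_pos: [0.4881, 0.3288, 0.2578]
orientation: [2.626, 1.712, -0.005]
contact_force: [-0.2, -0.3, -0.9]
grip_width: 0.0193
gripper_force: 49.2
```

```bash
python3 st.py s7; python3 -c "
from h import *
Mg=R.from_rotvec([-2.62,-1.732,0]).as_matrix(); plan([.4868,.3395,.121],Mg); f=np.load('s7.npz'); C=cloud(r.camera_model('wrist'),f['E'],f['d'])
m=(np.hypot(C[...,0]-.487,C[...,1]-.338)<.055)&(C[...,2]<.012)&(C[...,2]>.004); print('foot',m.sum(),cv2.minEnclosingCircle(C[m][:,:2].astype(np.float32)))
m=(np.hypot(C[...,0]-.487,C[...,1]-.338)<.04)&(C[...,2]<.09)&(C[...,2]>.08); print('rim',m.sum(),cv2.minEnclosingCircle(C[m][:,:2].astype(np.float32)))"
```

```text
[0.48813596 0.32883679 0.25780017] 0.019282878589040448
collar 1749 [0.0119 0.0015 0.0312] [-0.003  -0.0195  0.0114] [0.0212 0.0226 0.0365]
0.065 6 [ 0.0065 -0.0003  0.0697] -0.0022 0.0054 0.0075
0.075 114 [0.0067 0.0013 0.0753] -0.0057 0.0083 0.008
0.085 64 [0.0066 0.0006 0.0832] -0.0066 0.0084 0.0077
0.095 21 [0.0049 0.0016 0.0952] -0.0027 0.0058 0.006
0.105 7 [0.0034 0.0009 0.1016] -0.0013 0.0024 0.0041
shift [0.039, -0.024, 0.548] turn [0.003, 0.004, -0.008] rows>= 2.7
foot 2247 ((0.48638972640037537, 0.33786511421203613), 0.042009688913822174)
rim 978 ((0.48651689291000366, 0.3380280137062073), 0.023003699257969856)
```

Emit:
servo_tool:
  commands:
    - [[0.039,-0.024,0],[0.003,-0.01,-0.008]]
    - [[0.039,-0.024,0],[0.003,-0.01,-0.008]]
    - [[0.039,-0.024,0],[0.003,-0.01,-0.008]]
    - [[0.039,-0.024,0.1],[0.003,-0.01,-0.008]]
    - [[0.039,-0.024,0.2],[0.003,-0.01,-0.008]]
    - [[0.039,-0.024,0.3],[0.003,-0.01,-0.008]]
    - [[0.039,-0.024,0.38],[0.003,-0.01,-0.008]]
    - [[0.039,-0.024,0.46],[0.003,-0.01,-0.008]]
    - [[0.039,-0.024,0.5],[0.003,-0.01,-0.008]]
    - [[0.039,-0.024,0.5],[0.003,-0.01,-0.008]]
    - [[0.039,-0.024,0.5],[0.003,-0.01,-0.008]]

```text
clock: 39.1
tcp_pos: [0.4863, 0.3417, 0.1338]
orientation: [2.61, 1.729, -0.027]
contact_force: [-0.6, -0.0, -0.4]
grip_width: 0.0195
gripper_force: 49.2
```

```bash
python3 -c "
from h import *
o=r.get_obs();print(o['tcp_pos'],T(o)[:3,2],o['contact_force'])
M=T(o)[:3,:3]; plan([.4868,.3395,.121],M)"
```

```text
[0.48632763 0.34174821 0.1337607 ] [-0.00831696 -0.01811004 -0.99980141] [-0.64305863 -0.02315452 -0.35435561]
shift [-0.007, 0.005, 0.051] turn [0.0, 0.0, 0.0] rows>= 0.3
```

Emit:
servo_tool:
  commands:
    - [[-0.007,0.004,0.02],[0,0,0]]
    - [[-0.007,0.004,0.035],[0,0,0]]
    - [[-0.007,0.004,0.044],[0,0,0]]
    - [[-0.007,0.004,0.05],[0,0,0]]
    - [[-0.007,0.004,0.051],[0,0,0]]
    - [[-0.007,0.004,0.051],[0,0,0]]

```text
clock: 39.7
tcp_pos: [0.4861, 0.3394, 0.1211]
orientation: [2.609, 1.729, -0.028]
contact_force: [-0.7, -2.5, 5.9]
grip_width: 0.0195
gripper_force: 50.1
```

Collar is on the rim. Release and retreat.

Emit:
servo_tool:
  commands:
    - [[0,0,0],[0,0,0]]
    - [[0,0,0],[0,0,0]]
    - [[0,0,0],[0,0,0]]
    - [[0,0,0],[0,0,0]]
    - [[0,0,0],[0,0,0]]
    - [[0,0,0],[0,0,0]]
    - [[0,0,0],[0,0,0]]
  claw: 0

```text
clock: 40.4
tcp_pos: [0.4861, 0.3395, 0.1203]
orientation: [2.61, 1.73, -0.028]
contact_force: [0.3, 0.5, -0.4]
grip_width: 0.0856
gripper_force: 0.0
```

Emit:
servo_tool:
  commands:
    - [[0,0,-0.1],[0,0,0]]
    - [[0,0,-0.25],[0,0,0]]
    - [[0,0,-0.4],[0,0,0]]
    - [[0,0,-0.6],[0,0,0]]
    - [[0,0,-0.7],[0,0,0]]
    - [[0,0,-0.7],[0,0,0]]
    - [[0,0,-0.7],[0,0,0]]

```text
clock: 41.1
tcp_pos: [0.4877, 0.3426, 0.2955]
orientation: [2.609, 1.729, -0.027]
contact_force: [-0.5, 0.2, -0.2]
grip_width: 0.0854
gripper_force: 0.0
```

```bash
python3 s.py s8; python3 -c "
from h import *
plan([.45,.1,.29],down(90,20))"
```

```text
[0.4877257  0.34264326 0.29545846] 0.030228233570963922
top 583 ((0.4866373836994171, 0.33805859088897705), (0.01966824010014534, 0.019597310572862625), 66.58499145507812) 0.1495131485822448
collar 743 0.08983886971708571 ((0.48715853691101074, 0.3379380702972412), 0.02191055566072464)
foot ((0.48648542165756226, 0.33765923976898193), 0.04205280914902687)
shift [-0.95, 0.239, 0.038] turn [-0.223, 0.058, -0.25] rows>= 4.9
```

Stylus is back as it was. Check the straightedge from above.

Emit:
servo_tool:
  commands:
    - [[-0.95,0.24,0],[-0.22,0.06,-0.25]]
    - [[-0.95,0.24,0],[-0.22,0.06,-0.25]]
    - [[-0.95,0.24,0.04],[-0.22,0.06,-0.25]]
    - [[-0.95,0.24,0.04],[-0.22,0.06,-0.25]]
    - [[-0.95,0.24,0.04],[-0.22,0.06,-0.25]]
    - [[-0.95,0.24,0.04],[-0.22,0.06,-0.25]]
    - [[-0.95,0.24,0.04],[-0.22,0.06,-0.25]]
    - [[-0.95,0.24,0.04],[-0.22,0.06,-0.25]]
    - [[-0.95,0.24,0.04],[-0.22,0.06,-0.25]]

```text
clock: 42.05
tcp_pos: [0.4503, 0.1014, 0.2899]
orientation: [2.035, 2.038, 0.362]
contact_force: [0.9, -0.2, 0.2]
grip_width: 0.0854
gripper_force: 0.0
```

Run:
```python
from pan import *
p,d,c,E,o=shot('w20'); C,n,k,G,Rd,W=panel(dict(p=p,d=d,E=E)); print(np.linalg.norm(G-Rd))
v=G-Rd; v-=n*(v@n); v/=np.linalg.norm(v); u=np.cross(v,n); S=(G+Rd)/2+.011*u
D=(C-S)@np.c_[u,v,n]*1e3; b=(D[...,0]>-3)&(D[...,0]<46)&(abs(D[...,1])<100)&(abs(D[...,2])<2)&(p.min(2)>120)
print('blade',cv2.minAreaRect(D[b][:,:2].astype(np.float32)))
g=(abs(D[...,0]-18)<25)&(abs(D[...,1])<50)&(abs(D[...,2]-28)<5); print('bar',cv2.minAreaRect(D[g][:,:2].astype(np.float32)))
for vv in (-80,-60,-40,40,60,80):
    m=b&(abs(D[...,1]-vv)<5); print(vv,np.percentile(D[m][:,0],[1,99]).round(1) if m.any() else None,np.median(D[m][:,2]).round(2) if m.any() else '')
q,_=r.grab_frame('top'); cv2.imwrite('pics/top2.png',q[:,:,::-1])
```

```text
normal tilt 28.1 yaw 1.11 rms 0.00082
0.11992089551092344
blade ((18.28683853149414, 0.5617904663085938), (179.5836181640625, 35.433326721191406), 89.71659851074219)
bar ((17.98138427734375, 1.0474815368652344), (59.592872619628906, 19.637781143188477), 89.94693756103516)
-80 [ 0.3 35. ] -0.08
-60 [ 0.3 35.6] -0.13
-40 [ 0.4 35.2] -0.13
40 [ 1.  35.5] -0.05
60 [ 1. 35.] -0.0
80 [ 1.2 35.6] -0.12
```

View pics/w20.png

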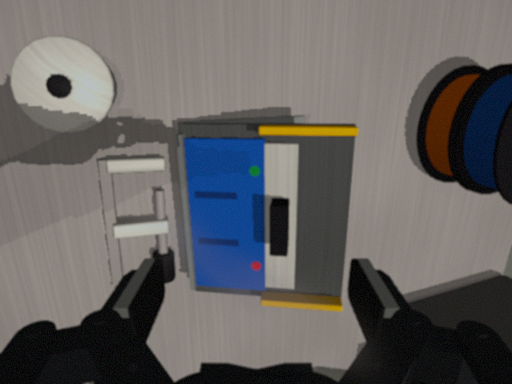

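```bash
python3 -c "
from bench import r
print(r.hand_in())"
```

```text
the job is handed in; nothing more can be done
None
```

I handed the job in with the straightedge flush on the slope and let go, the seam traced from the green dot to the red dot, and the stylus back in its stand. I traced it twice: on the first pass the stylus drifted about 3.5 mm off the seam at one point, and on the second it stayed within about 2 mm. Arm time was about 42 s of the 72 s allowed, and no result came back at hand-in.

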